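# Move the pot along the hot plate and hold its label clip home

## Robot

A 6-joint arm with a two-finger parallel gripper is mounted at the origin on the work surface. World frame = base frame: x ahead of the robot, y to its left, z up, the work surface at z = 0. Lengths are in m, angles in degrees, forces in N, time in s.
With the tool pointing down it reaches from about 0.325 to 0.9 m from the base axis. Payload 3.5 kg.
Tool frame: the origin (TCP) lies midway between the tips of the shut fingers; the grasp point (between the pads) lies 19 mm behind it; z points along the fingers, y is the direction in which the jaws open and shut (so a half turn about z gives the same grasp; the last joint's range is limited). The gripper opens to 85 mm and grips with 20 to 120 N. Pads are 22 mm wide; open, the fingers measure 114 mm over their backs; the gripper's body (76 mm by 85 mm) begins 54 mm behind the grasp point. The pads swing forward as they close: fully open they stand 13 mm farther back than shut.
Start: joints at [60.539, 15.837, -1.513, 72.651, 0, 84.076], TCP at [0.25, 0.573, 0.231] pointing down, gripper open.
Joint ranges: [-178.77, 178.77], [-48.84, 107.48], [-61.69, 71.31], [-111.58, 123.2], [-90, 87.43], [-180, 180]. Speed limits (degrees/s): [147.25, 147.25, 180, 180, 180, 180].

## Interface

Orientations are given as a 3x3 rotation matrix whose columns are the frame's x, y, z axes.
In Python, from cell import * gives the robot as it stands. The module is installed in compiled form; this text tells all that it offers.
- The arm moves only by the tool carry_out, never from a script. Its argument "commands" is a list of rows, each an object of numbers: "tx", "ty", "tz": the shift along the tool's x, y, z in cm; "ax", "ay", "az": the turn, a rotation vector about the tool's x, y, z in degrees; "claw": the opening in per cent of the stroke, from 0 (shut) to 100 (fully open). In form: [{"tx": .., "ty": .., "tz": .., "ax": .., "ay": .., "az": .., "claw": ..}, ...]. A call has 1 to 20 rows; each row is the pose to reach, as a shift and turn from the pose commanded when the call began, along the tool's axes at that moment; what a row does not reach only later rows make up. A row lasts 1/10 s, in which the tool goes at most 50 mm and 8.59 degrees, less where a joint would pass 70% of its speed; a pose out of reach is approached as far as the arm can. A call with a gripper value outside its range is refused whole. The fingers move at their own pace and stop on an object; "squeeze" is the grip in N (left out, the last holds). Time passes only in rows, so rows that repeat a pose let the fingers close. It gives the time, the measured TCP pose, the force and the opening at its end, in the units of the state.
- read_state(): the state, without advancing time (a new reading comes with each control period).
- get_image(name): name is "scene" or "top"; returns a dict with "color" (384x512x3 uint8, red, green, blue), "intrinsics" (3x3 intrinsics, pixels), "k1" (the pictures are not rectified: a ray, as slopes to the right and down, at radius r is drawn at 1 + k1 r^2 times it, then the intrinsics apply), "R" (3x3) and "t" (3): a world point X has camera coordinates R X + t. Camera axes: x right, y down, z forward; pixel columns grow to the right and rows downward; lengths in m; the calibration is good to about 2 mm. A picture is of the moment at which its call begins. There is no depth.
- hand_in(): hands the job in, once; it reports no verdict.
The state is a dict: "clock": time; "joint_pos": joint angles; "joint_velocities": joint speeds; "effort": joint torques, N m; "position": TCP position; "ee_rot": TCP orientation; "force": force on the tool from outside, world axes, zero at the start; "torque": the same for the moment, N m; "gripper_width": finger opening in m.
Only numpy, scipy, OpenCV 4.12 (cv2) and the standard library are available. Lean on these libraries where they do the work, as an engineer would, in place of code of your own. Each camera call takes 0.05 s, during which the arm holds its last target.

## Task

Slide the steel pot along the hot plate, without lifting it, into the marked ring that has the label bracket beside it, and let go of it there. Then take the wider of the two label holders from the stand, push it down behind the bracket's lip against the sprung bar until it is fully home, and finish while still holding it pressed home. Leave everything else on the bench where it is.

Things in the scene. Friction and masses are not known exactly. Their poses are not given: they have to be found in the camera images.
- hotplate: Fixed two-place hot plate, white with an aluminium top, 170 (x) x 350 (y) x 40 mm high, top flat at z = 0.040. Origin: centre of its underside. Two dark rings (inner radius 42, outer 46 mm) are printed flush on the top, centred at x = 0, y = -100 and +100 mm in its frame; the pot starts on one, the other is the one to fill.
- pot: Loose squat open stainless pot, a plain cylinder 60 mm outer diameter, 55 mm tall, wall 3 mm, floor 5 mm, 0.15 to 0.31 kg. Origin: centre of its underside (height 0.040 when it stands on the hot plate).
- bracket: Fixed aluminium label bracket on the hot plate's far (+x) long side, beside the empty ring. Origin: under that ring's centre, at bench level; x points from ring to bracket, y along the lip. Its upright channel, open on top, lies at x = 110 mm between a back wall (ring side) and the lip (far side): 8 mm wide (x), 72 mm long (y), floor at z = 20 mm; see point channel.
- spot (a point): Centre of the ring to fill, on the hot plate's top; axes as the bracket's.
- channel (a point): Middle of the bracket's channel in width and length, at the top of its upright walls, z = 0.044; axes as the bracket's. Above this the two long walls flare apart as a funnel: the lip to z = 0.054, 13 mm out from the middle, the back wall to z = 0.059, 15 mm out. The end walls stop at z = 0.044.
- plunger (a joint): Travel in m of the sprung steel bar at the channel's bottom: 0 = up (its top at z = 0.030), 0.010 = fully down (its top level with the floor, z = 0.020). The spring takes 2.5 N to start, 7.5 N at full travel, and pushes back when not held; the holder's weight does not move it. Fully home is over 0.007.
- stand: Fixed grey stand, 46 (x) x 170 (y) x 26 mm high, with two slots 7 mm wide in a line along its y axis, floors at z = 8 mm. Origin: centre of its underside.
- holder: The label holder to use, wider and taller of the two: loose grey plate upright in the stand, paper on both faces, 0.04 kg. Lower blade 5 mm thick (x), 64 mm wide (y), z 0 to 40 mm; above it a grip part 10 mm thick (x), 44 mm wide (y), z 40 to 80 mm. Same front and back. Origin: centre of its underside (height 0.008 in the stand).
- spare: The narrower, shorter label holder in the other slot of the stand (which slot varies): 36 mm wide, 60 mm tall, same make; to be left. Origin: centre of its underside.
- sample_jar: Loose capped jar, 44 mm diameter, 70 mm tall, on the bench; a bystander. Origin: centre of its underside
- second_jar: Loose capped jar, 48 mm diameter, 90 mm tall, on the bench; a bystander. Origin: centre of its underside
- wash_bottle: Loose bottle, 60 mm diameter, 150 mm tall, on the bench; a bystander. Origin: centre of its underside
- weight: Loose brass weight, 36 mm diameter, 30 mm tall, on the bench; a bystander. Origin: centre of its underside
- pen: Loose black pen, 10 mm thick, 140 mm long, lying on a sheaf of forms; a bystander. Origin: underside of its middle.
Mind the look-alikes: they are no part of the job. Leave any blue look-alike of the holder alone.

How it is judged:
By the outcome, as a careful person would: the job done as asked, in the order asked, and still so for the second after the job is handed in, while the arm keeps its last pose, push and grip.
It also fails if it takes over 61 s, if anything falls off the work surface, if the arm or the gripper's body presses on something with over 40 N, if the wrist force passes 120 N, or if a joint passes its speed limit or range.

## Working session

There is one attempt and no reset: what is moved stays moved. The work goes in short steps, Python scripts to look and compute and a tool call to move; the robot and the scene stay as the last step left them, time stands still between calls to the robot, and variables do not carry over. Pictures are saved under pics/ and viewed, and the job is handed in when it is done.

Besides the shell and the picture viewer there is one more tool, called after "Call:" by a JSON object that holds its "method" and its "body", one argument or row to a line. carry_out: Moves the arm, as the interface text tells. Its arguments: {"type":"object","properties":{"commands":{"type":"array","items":{"type":"object","properties":{"tx":{"type":"number"},"ty":{"type":"number"},"tz":{"type":"number"},"ax":{"type":"number"},"ay":{"type":"number"},"az":{"type":"number"},"claw":{"type":"number"}}}},"squeeze":{"type":"number"}},"required":["commands"]}

```bash
mkdir -p pics; cat > h.py <<'E'
from cell import *
import numpy as np, cv2
def proj(im,X):
    X=np.atleast_2d(X);c=X@np.array(im["R"]).T+np.array(im["t"])
    s=c[:,:2]/c[:,2:];r2=(s**2).sum(1,keepdims=True);s=s*(1+im["k1"]*r2)
    K=np.array(im["intrinsics"]);return s@K[:2,:2].T+K[:2,2]
def back(im,uv,z):
    uv=np.atleast_2d(np.array(uv,float));K=np.array(im["intrinsics"])
    d=(uv-K[:2,2])@np.linalg.inv(K[:2,:2]).T;s=d.copy()
    for _ in range(30): s=d/(1+im["k1"]*(s**2).sum(1,keepdims=True))
    R=np.array(im["R"]);t=np.array(im["t"])
    w=np.c_[s,np.ones(len(s))]@R;o=-R.T@t
    return o+w*((z-o[2])/w[:,2:])
def save(im,n,box=None,k=1):
    c=im["color"][:,:,::-1]
    if box: c=c[box[1]:box[3],box[0]:box[2]]
    if k!=1:c=cv2.resize(c,None,fx=k,fy=k,interpolation=cv2.INTER_CUBIC)
    cv2.imwrite("pics/"+n,c)
E
python3 - <<'E'
from h import *
import pickle
for n in("scene","top"):
    im=get_image(n);save(im,n+"0.png",k=1.5);pickle.dump(im,open(n+"0.pkl","wb"))
    print(n,np.array(im["R"]).round(3).tolist(),im["t"],im["k1"],np.array(im["intrinsics"]).tolist(), -np.array(im["R"]).T@np.array(im["t"]))
s=read_state();print(s)
E
```

```text
scene [[0.674, 0.738, 0.008], [0.638, -0.577, -0.51], [-0.372, 0.349, -0.86]] [-0.33098636 -0.29038381  1.43718229] 0.054926354158708314 [[462.79548454871696, 0.0, 254.27566566931355], [0.0, 462.79548454871696, 189.91200836577343], [0.0, 0.0, 1.0]] [ 0.94290625 -0.42516259  1.09065679]
top [[-0.024, -1.0, 0.002], [-0.977, 0.023, -0.213], [0.213, -0.007, -0.977]] [0.01928411 0.50548313 1.17112123] -0.03221662825649076 [[373.11953575838504, 0.0, 255.436770027032], [0.0, 373.11953575838504, 194.22143472329003], [0.0, 0.0, 1.0]] [0.24472974 0.01598826 1.25190324]
{'clock': 0.1, 'joint_pos': array([ 6.05366233e+01,  1.58760714e+01, -1.58930812e+00,  7.26541702e+01,
       -2.78094386e-03,  8.40775301e+01]), 'joint_velocities': array([-0.00294915, -0.10314374,  0.17224958,  0.02922832,  0.02866646,
        0.03365631]), 'effort': array([ 4.99800062e-04, -4.46705317e+01,  2.96129161e+01,  8.40945781e-03,
       -1.40443794e-04,  1.12849020e-05]), 'position': array([0.24927186, 0.5723486 , 0.2302536 ]), 'ee_rot': array([[-9.16775089e-01,  3.99402640e-01, -9.84038803e-04],
       [ 3.99403817e-01,  9.16773256e-01, -1.84055796e-03],
       [ 1.67016750e-04, -2.08040654e-03, -9.99997822e-01]]), 'force': array([-0.07644703,  0.61955733,  0.2841286 ]), 'torque': array([-0.06531206, -0.00772674,  0.01204953]), 'gripper_width': 0.08533046817575846}
```

View pics/scene0.png

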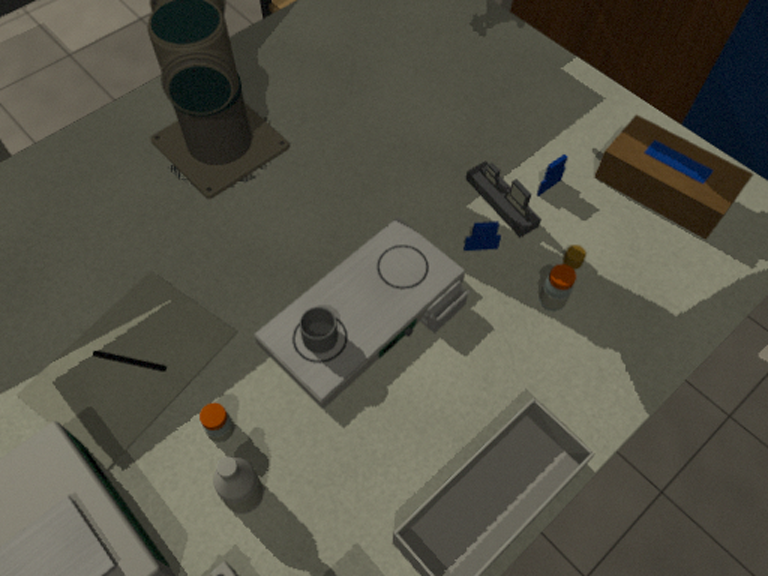

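View pics/top0.png

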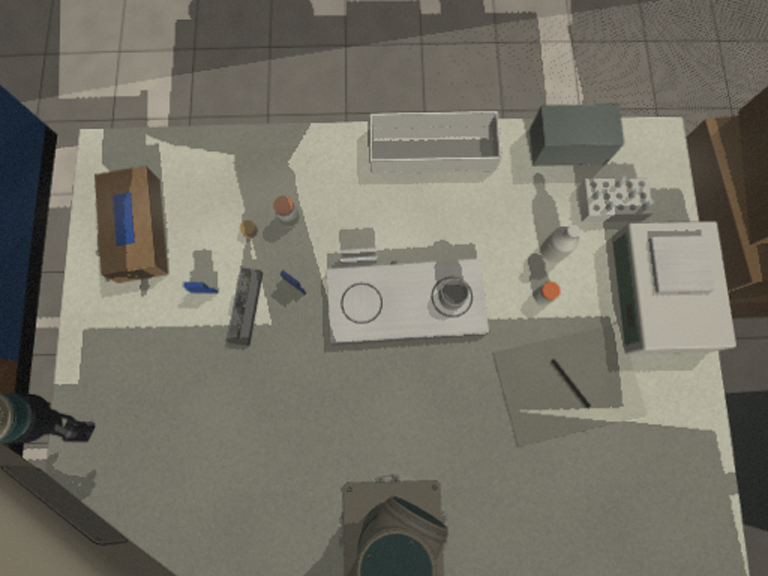

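The scene view shows the plate, with the pot on the −y ring at (319,330). The bracket is at (445,305), the stand at (503,198), with blue look-alikes beside it. Zooming in for measurements.

```bash
python3 - <<'E'
from h import *
import pickle
s=pickle.load(open("scene0.pkl","rb"));t=pickle.load(open("top0.pkl","rb"))
save(s,"s_plate.png",(165,140,325,270),5);save(s,"s_stand.png",(300,95,400,175),8)
save(t,"t_plate.png",(205,155,335,235),6);save(t,"t_stand.png",(145,172,210,237),9)
E
```

```text
(no output)
```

View pics/s_plate.png

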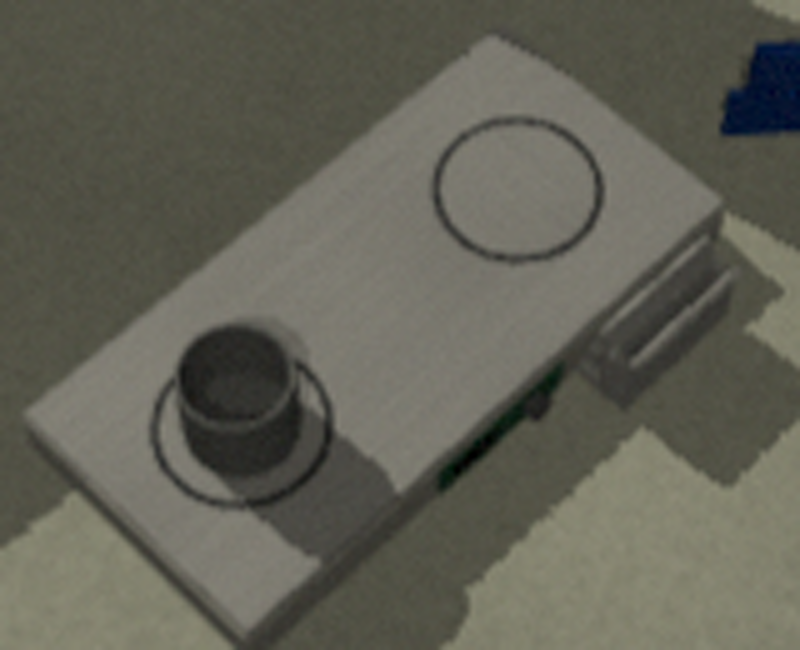

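View pics/s_stand.png

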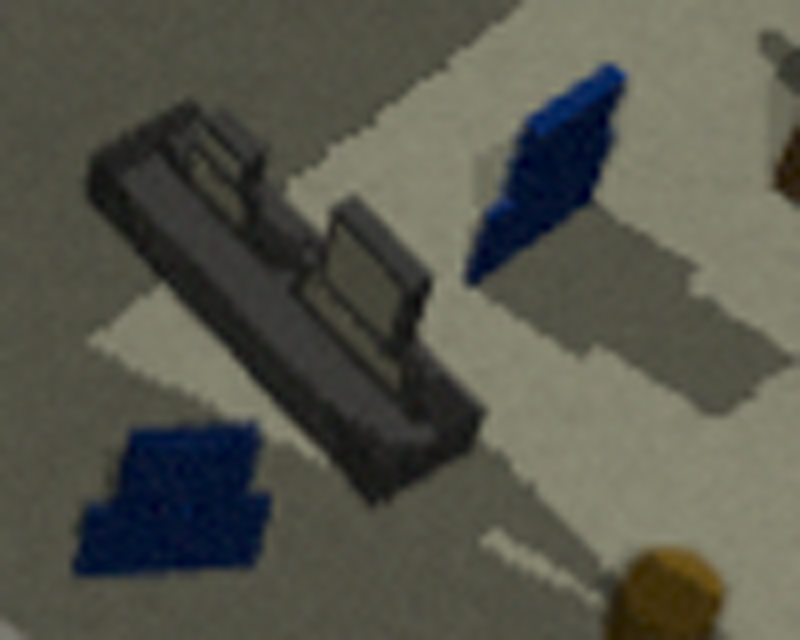

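View pics/t_plate.png

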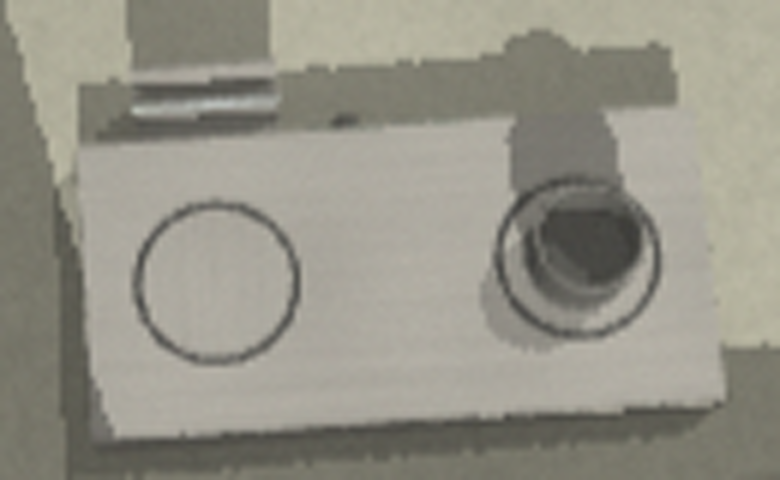

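View pics/t_stand.png

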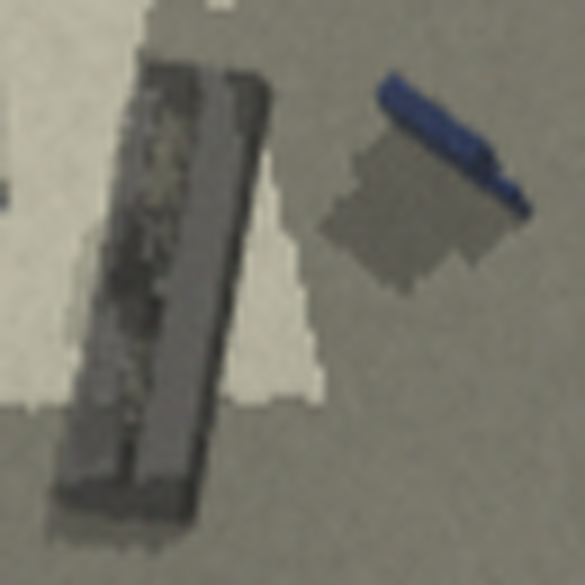

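```bash
cat > fit.py <<'E'
from h import *
from scipy.optimize import minimize
from scipy.ndimage import map_coordinates
def samp(im,X):
    g=cv2.GaussianBlur(im["color"].astype(float).mean(2),(0,0),0.6)
    p=proj(im,X);return map_coordinates(g,[p[:,1],p[:,0]],order=1)
th=np.linspace(0,2*np.pi,120,endpoint=False)
def ring(c,z=0.04,r=0.044): return np.c_[c[0]+r*np.cos(th),c[1]+r*np.sin(th),np.full(len(th),z)]
def fitring(ims,c0,clip=None):
    def f(c):
        v=0
        for im in ims:
            a=samp(im,ring(c));b=(samp(im,ring(c,r=.051))+samp(im,ring(c,r=.037)))/2
            v+=np.clip(a-b,-30,10).mean()
        return v
    g=[(f((c0[0]+i,c0[1]+j)),c0[0]+i,c0[1]+j) for i in np.arange(-.02,.0201,.002) for j in np.arange(-.02,.0201,.002)]
    m=min(g);r=minimize(f,m[1:],method="Nelder-Mead",options=dict(xatol=1e-5,initial_simplex=[m[1:],(m[1]+.002,m[2]),(m[1],m[2]+.002)]))
    return r.x,r.fun
E
python3 - <<'E'
from fit import *
import pickle
s=pickle.load(open("scene0.pkl","rb"));t=pickle.load(open("top0.pkl","rb"))
S=lambda u,v,x0,y0,k:((u+.5)/k-.5+x0,(v+.5)/k-.5+y0)
e0=back(t,[S(217,282,205,155,6)],.04)[0][:2];p0=back(t,[S(579,257,205,155,6)],.04)[0][:2]
print(e0,p0)
for n,ims in(("s",[s]),("t",[t]),("both",[s,t])):
    a,fa=fitring(ims,e0);b,fb=fitring(ims,p0);d=a-b
    print(n,a,fa,b,fb,np.linalg.norm(d),np.degrees(np.arctan2(-d[0],d[1])))
# pot rim ellipses scene: top rim
P=[S(*q,165,140,5) for q in [(178,380),(299,380),(238,322),(238,432)]]
print("pot rim scene",back(s,P,.095)[:,:2])
P=[S(*q,205,155,6) for q in [(538,240),(645,240),(590,205),(590,288)]]
print("pot rim top",back(t,P,.095)[:,:2])
E
```

```text
[0.48517575 0.05625385] [ 0.49449849 -0.14422403]
s [0.48446035 0.05562317] -29.882384710017693 [ 0.4935531  -0.14492606] -23.158812035929966 0.20075525420408322 2.595971604011276
t [0.48517575 0.05625385] -30.0 [ 0.4941282  -0.14370074] -24.81525841927366 0.20015490511914757 2.5635604308535265
both [0.48446035 0.05562317] -59.88238471001769 [ 0.49373869 -0.14378765] -47.83394790236523 0.19962655870383195 2.6639827438332553
pot rim scene [[ 0.47802952 -0.16637013]
 [ 0.51726398 -0.12308376]
 [ 0.47281695 -0.1244294 ]
 [ 0.51898099 -0.16278663]]
pot rim top [[ 0.49286178 -0.11570228]
 [ 0.49151437 -0.17239121]
 [ 0.51120912 -0.14421979]
 [ 0.46635702 -0.14191616]]
```

```bash
cat >> fit.py <<'E'
def fr(x,y,yaw):
    a=np.radians(yaw);R=np.array([[np.cos(a),-np.sin(a),0],[np.sin(a),np.cos(a),0],[0,0,1]])
    return lambda P:np.atleast_2d(P)@R.T+[x,y,0]
def box(cx,cy,lx,ly,z0,z1):
    c=lambda z:[[cx+sx*lx/2,cy+sy*ly/2,z] for sx,sy in((1,1),(-1,1),(-1,-1),(1,-1),(1,1))]
    return [np.array(c(z0)),np.array(c(z1))]+[np.array([a,b]) for a,b in zip(c(z0)[:4],c(z1)[:4])]
def overlay(im,lines,name,b,k,gain=1.0,thin=1):
    c=im["color"][b[1]:b[3],b[0]:b[2],::-1]
    c=(255*(c/255.)**gain).astype(np.uint8)
    c=cv2.resize(c,None,fx=k,fy=k,interpolation=cv2.INTER_CUBIC)
    for L,col in lines:
        p=(proj(im,L)-[b[0],b[1]]+.5)*k-.5
        cv2.polylines(c,[np.round(p*8).astype(np.int32)],False,col,thin,cv2.LINE_AA,shift=3)
    cv2.imwrite("pics/"+name,c)
E
cat > st.py <<'E'
from fit import *
import pickle,sys
s=pickle.load(open("scene0.pkl","rb"));t=pickle.load(open("top0.pkl","rb"))
x,y,w,hx,hy=[float(a) for a in sys.argv[1:6]];tag=sys.argv[6]
F=fr(x,y,w);L=[(F(l),(0,0,255)) for l in box(0,0,.046,.17,0,.026)]
H=fr(*F([[hx,hy,0]])[0][:2],w)
L+=[(H(l),(0,255,0)) for l in box(0,0,.005,.064,.026,.048)+box(0,0,.010,.044,.048,.088)]
overlay(s,L,f"s_st{tag}.png",(300,95,400,175),8,.6)
overlay(t,L,f"t_st{tag}.png",(145,172,210,237),9,.6)
print(F([[hx,hy,0]]))
E
python3 - <<'E'
from fit import *
import pickle
s=pickle.load(open("scene0.pkl","rb"));t=pickle.load(open("top0.pkl","rb"))
S=lambda u,v,x0,y0,k:((u+.5)/k-.5+x0,(v+.5)/k-.5+y0)
P=back(t,[S(*q,145,172,9) for q in[(145,65),(268,90),(195,515),(50,490)]],.02);print(P,P.mean(0))
P=back(s,[S(*q,300,95,8) for q in[(100,155),(190,105),(483,410),(375,470)]],.026);print(P,P.mean(0))
E
python3 st.py .48 .33 -97 0 0 a
```

```text
[[0.57497776 0.32919847 0.02      ]
 [0.56405216 0.2821761  0.02      ]
 [0.40303981 0.3056384  0.02      ]
 [0.41352129 0.3596145  0.02      ]] [0.48889775 0.31915687 0.02      ]
[[0.40419763 0.3104704  0.026     ]
 [0.41003547 0.35259118 0.026     ]
 [0.57600981 0.32714979 0.026     ]
 [0.56778612 0.27952737 0.026     ]] [0.48950726 0.31743469 0.026     ]
[[0.48 0.33 0.  ]]
```

```bash
python3 st.py .489 .318 -99 0 .038 a
```

```text
[[0.52653216 0.31205549 0.        ]]
```

View pics/s_sta.png

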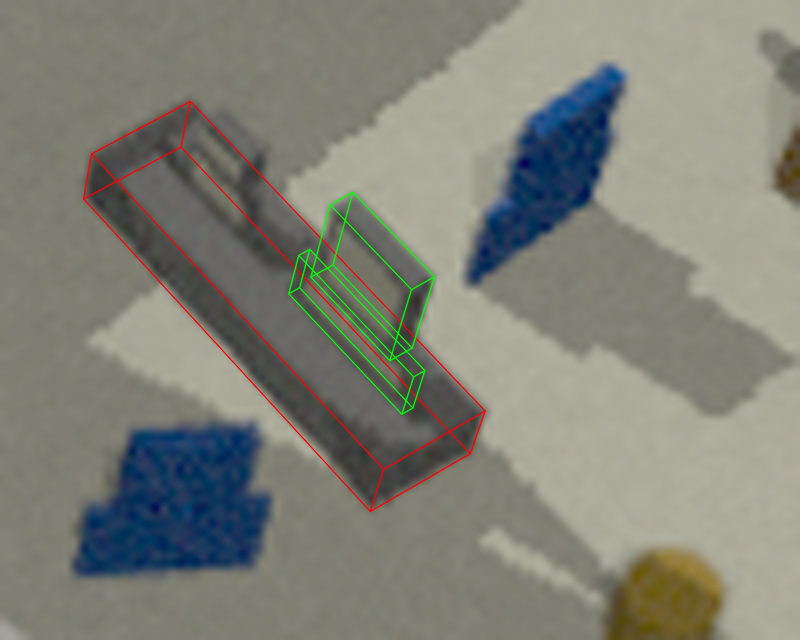

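View pics/t_sta.png

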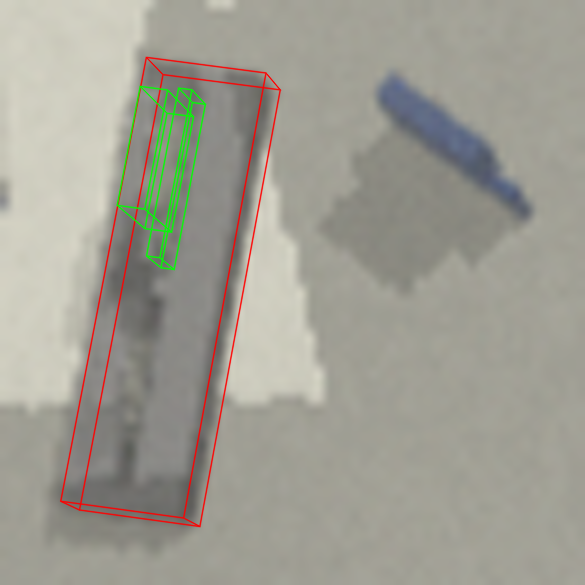

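```bash
cat > go.py <<'E'
from h import *
from scipy.spatial.transform import Rotation as Ro
import sys
# args x y z jawangle  -> tool delta ; tool down, tool y at jawangle (world deg)
def rel(x,y,z,ang,cur=None):
    s=read_state();p=np.array(s["position"]);R=np.array(s["ee_rot"])
    a=np.radians(ang);yy=np.array([np.cos(a),np.sin(a),0]);zz=np.array([0,0,-1.]);T=np.c_[np.cross(yy,zz),yy,zz]
    return R.T@(np.array([x,y,z])-p)*100,Ro.from_matrix(R.T@T).as_rotvec(degrees=True)
if __name__=="__main__":
    v=[float(a) for a in sys.argv[1:]]
    s=read_state();print("t",s["clock"],"p",s["position"].round(4),"F",s["force"].round(2),"w",s["gripper_width"],"jaw",np.degrees(np.arctan2(s["ee_rot"][1,1],s["ee_rot"][0,1])).round(2),"tilt",s["ee_rot"][:2,2].round(4),"q",s["joint_pos"].round(1))
    for i in range(0,len(v),4):
        d,r=rel(*v[i:i+4]);print(v[i:i+4],"t",d.round(2),"a",r.round(2))
E
python3 go.py .495 -.1445 .231 92.6 .495 -.1445 .14 92.6 .495 -.1445 .054 92.6
python3 - <<'E'
from fit import *
import pickle
s=pickle.load(open("scene0.pkl","rb"));t=pickle.load(open("top0.pkl","rb"))
L=[(ring((.495,-.1445),z,.03),(0,0,255)) for z in(.04,.095)]
overlay(s,L,"s_pot.png",(165,140,325,270),5,.6);overlay(t,L,"t_pot.png",(205,155,335,235),6,.6)
E
```

```text
t 0.1 p [0.2493 0.5723 0.2303] F [-0.08  0.62  0.28] w 0.08533046817575846 jaw 66.46 tilt [-0.001  -0.0018] q [60.5 15.9 -1.6 72.7 -0.  84.1]
[0.495, -0.1445, 0.231, 92.6] t [-5.116e+01 -5.590e+01  3.000e-02] a [ -0.11  -0.04 -26.14]
[0.495, -0.1445, 0.14, 92.6] t [-51.16 -55.89   9.13] a [ -0.11  -0.04 -26.14]
[0.495, -0.1445, 0.054, 92.6] t [-51.16 -55.87  17.73] a [ -0.11  -0.04 -26.14]
```

View pics/s_pot.png

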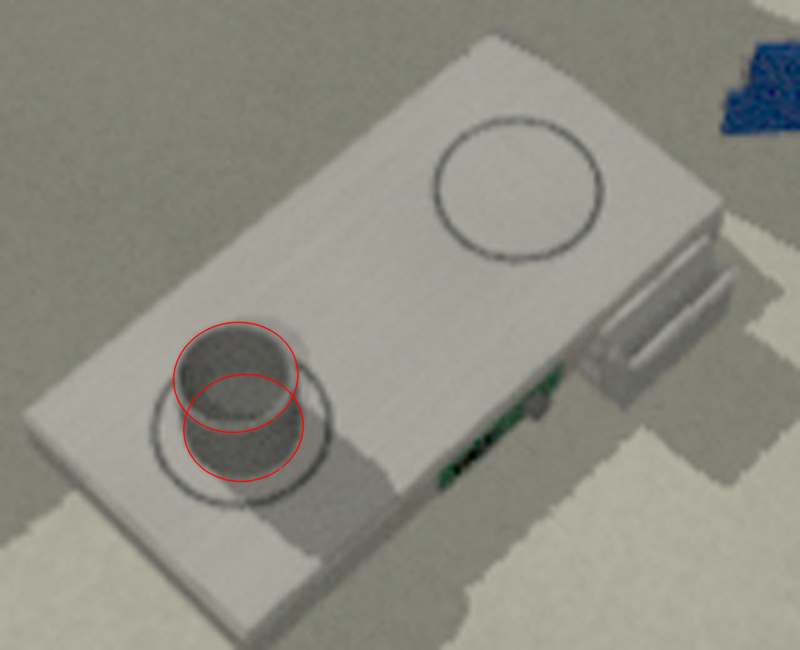

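View pics/t_pot.png

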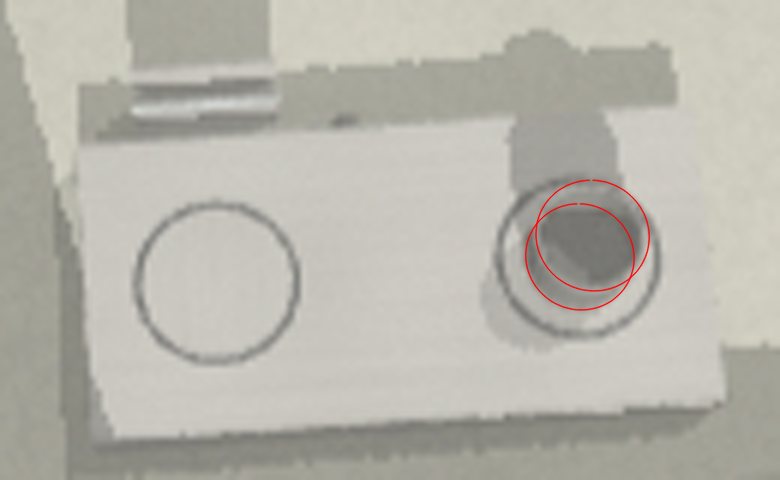

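Model circles sit on the pot to within about 2 mm in both views. Moving above it.

Call:
{"method": "carry_out", "body": {
  "commands": [
    {"tx":-51.15,"ty":-55.9,"tz":0,"az":-26.1,"claw":100},
    {"tx":-51.15,"ty":-55.9,"tz":0,"az":-26.1,"claw":100},
    {"tx":-51.15,"ty":-55.9,"tz":0,"az":-26.1,"claw":100},
    {"tx":-51.15,"ty":-55.9,"tz":0,"az":-26.1,"claw":100},
    {"tx":-51.15,"ty":-55.9,"tz":0,"az":-26.1,"claw":100},
    {"tx":-51.15,"ty":-55.9,"tz":0,"az":-26.1,"claw":100},
    {"tx":-51.15,"ty":-55.9,"tz":0,"az":-26.1,"claw":100},
    {"tx":-51.15,"ty":-55.9,"tz":0,"az":-26.1,"claw":100},
    {"tx":-51.15,"ty":-55.9,"tz":0,"az":-26.1,"claw":100},
    {"tx":-51.15,"ty":-55.9,"tz":0,"az":-26.1,"claw":100},
    {"tx":-51.15,"ty":-55.9,"tz":0,"az":-26.1,"claw":100},
    {"tx":-51.15,"ty":-55.9,"tz":0,"az":-26.1,"claw":100},
    {"tx":-51.15,"ty":-55.9,"tz":0,"az":-26.1,"claw":100},
    {"tx":-51.15,"ty":-55.9,"tz":0,"az":-26.1,"claw":100},
    {"tx":-51.15,"ty":-55.9,"tz":0,"az":-26.1,"claw":100},
    {"tx":-51.15,"ty":-55.9,"tz":0,"az":-26.1,"claw":100},
    {"tx":-51.15,"ty":-55.9,"tz":0,"az":-26.1,"claw":100},
    {"tx":-51.15,"ty":-55.9,"tz":0,"az":-26.1,"claw":100},
    {"tx":-51.15,"ty":-55.9,"tz":0,"az":-26.1,"claw":100}
  ],
  "squeeze": 20
}}

```text
schema error: expected keys tx, ty, tz, ax, ay, az, claw
```

```bash
python3 go.py .495 -.1445 .12 92.6 .495 -.1445 .056 92.6
```

```text
t 0.1 p [0.2493 0.5723 0.2303] F [-0.08  0.62  0.28] w 0.08533046817575846 jaw 66.46 tilt [-0.001  -0.0018] q [60.5 15.9 -1.6 72.7 -0.  84.1]
[0.495, -0.1445, 0.12, 92.6] t [-51.16 -55.88  11.13] a [ -0.11  -0.04 -26.14]
[0.495, -0.1445, 0.056, 92.6] t [-51.16 -55.87  17.53] a [ -0.11  -0.04 -26.14]
```

Call:
{"method": "carry_out", "body": {
  "commands": [
    {"tx":-51.15,"ty":-55.9,"tz":0,"ax":0,"ay":0,"az":-26.1,"claw":100},
    {"tx":-51.15,"ty":-55.9,"tz":0,"ax":0,"ay":0,"az":-26.1,"claw":100},
    {"tx":-51.15,"ty":-55.9,"tz":0,"ax":0,"ay":0,"az":-26.1,"claw":100},
    {"tx":-51.15,"ty":-55.9,"tz":0,"ax":0,"ay":0,"az":-26.1,"claw":100},
    {"tx":-51.15,"ty":-55.9,"tz":0,"ax":0,"ay":0,"az":-26.1,"claw":100},
    {"tx":-51.15,"ty":-55.9,"tz":0,"ax":0,"ay":0,"az":-26.1,"claw":100},
    {"tx":-51.15,"ty":-55.9,"tz":0,"ax":0,"ay":0,"az":-26.1,"claw":100},
    {"tx":-51.15,"ty":-55.9,"tz":0,"ax":0,"ay":0,"az":-26.1,"claw":100},
    {"tx":-51.15,"ty":-55.9,"tz":0,"ax":0,"ay":0,"az":-26.1,"claw":100},
    {"tx":-51.15,"ty":-55.9,"tz":0,"ax":0,"ay":0,"az":-26.1,"claw":100},
    {"tx":-51.15,"ty":-55.9,"tz":0,"ax":0,"ay":0,"az":-26.1,"claw":100},
    {"tx":-51.15,"ty":-55.9,"tz":0,"ax":0,"ay":0,"az":-26.1,"claw":100},
    {"tx":-51.15,"ty":-55.9,"tz":0,"ax":0,"ay":0,"az":-26.1,"claw":100},
    {"tx":-51.15,"ty":-55.9,"tz":0,"ax":0,"ay":0,"az":-26.1,"claw":100},
    {"tx":-51.15,"ty":-55.9,"tz":0,"ax":0,"ay":0,"az":-26.1,"claw":100},
    {"tx":-51.15,"ty":-55.9,"tz":0,"ax":0,"ay":0,"az":-26.1,"claw":100},
    {"tx":-51.15,"ty":-55.9,"tz":0,"ax":0,"ay":0,"az":-26.1,"claw":100},
    {"tx":-51.15,"ty":-55.9,"tz":0,"ax":0,"ay":0,"az":-26.1,"claw":100},
    {"tx":-51.15,"ty":-55.9,"tz":0,"ax":0,"ay":0,"az":-26.1,"claw":100},
    {"tx":-51.15,"ty":-55.9,"tz":0,"ax":0,"ay":0,"az":-26.1,"claw":100}
  ],
  "squeeze": 20
}}

```text
clock: 2.1
position: [0.4948, -0.1422, 0.2313]
ee_rot: [[-0.999, -0.047, -0.0], [-0.047, 0.999, 0.0], [0.0, 0.0, -1.0]]
force: [-0.0, 0.3, -0.5]
gripper_width: 0.0858
```

```bash
python3 go.py .495 -.1445 .12 92.6 .495 -.1445 .056 92.6
```

```text
t 2.1 p [ 0.4948 -0.1422  0.2313] F [-0.    0.3  -0.46] w 0.08577217805692905 jaw 92.68 tilt [-0.0003  0.0003] q [-23.2   4.7 -15.   70.4   0.  -25.9]
[0.495, -0.1445, 0.12, 92.6] t [-1.000e-02 -2.400e-01  1.113e+01] a [ 0.02 -0.01  0.08]
[0.495, -0.1445, 0.056, 92.6] t [-1.000e-02 -2.400e-01  1.753e+01] a [ 0.02 -0.01  0.08]
```

Call:
{"method": "carry_out", "body": {
  "commands": [
    {"tx":0,"ty":-0.1,"tz":5,"ax":0,"ay":0,"az":0,"claw":100},
    {"tx":0,"ty":-0.1,"tz":9,"ax":0,"ay":0,"az":0,"claw":100},
    {"tx":0,"ty":-0.1,"tz":12,"ax":0,"ay":0,"az":0,"claw":100},
    {"tx":0,"ty":-0.1,"tz":15,"ax":0,"ay":0,"az":0,"claw":100},
    {"tx":0,"ty":-0.1,"tz":17.5,"ax":0,"ay":0,"az":0,"claw":100},
    {"tx":0,"ty":-0.1,"tz":17.5,"ax":0,"ay":0,"az":0,"claw":100},
    {"tx":0,"ty":-0.1,"tz":17.5,"ax":0,"ay":0,"az":0,"claw":100}
  ]
}}

```text
clock: 2.8
position: [0.4951, -0.1439, 0.0566]
ee_rot: [[-0.999, -0.046, -0.001], [-0.046, 0.999, 0.0], [0.001, 0.0, -1.0]]
force: [0.0, -0.3, 0.3]
gripper_width: 0.0851
```

```bash
python3 go.py .495 -.1445 .056 92.6; python3 -c "
from h import *
im=get_image('scene');save(im,'s1.png',(165,100,325,270),4)"
```

```text
t 2.8 p [ 0.4951 -0.1439  0.0566] F [ 0.01 -0.28  0.33] w 0.08509059708709991 jaw 92.63 tilt [-0.0007  0.0004] q [-23.4  14.1 -27.1  48.9   0.  -26. ]
[0.495, -0.1445, 0.056, 92.6] t [ 0.01 -0.06  0.06] a [ 0.02 -0.04  0.03]
```

View pics/s1.png

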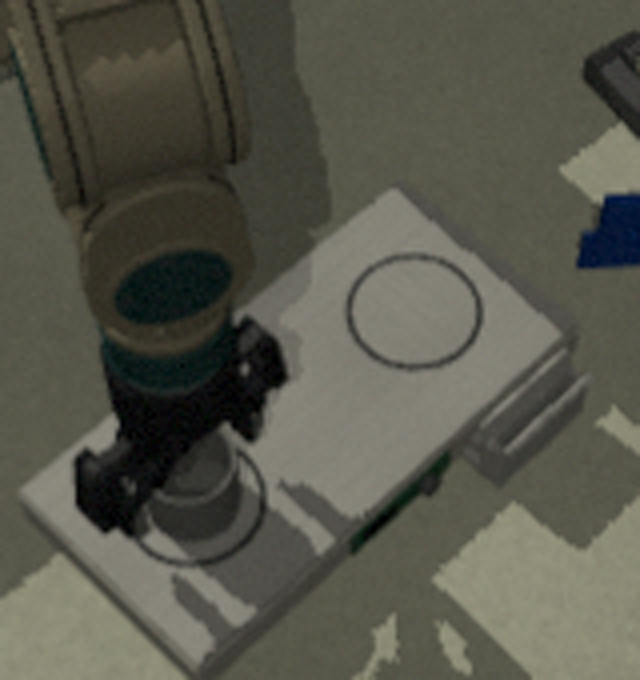

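Fingers straddle the pot at (195,480). Closing gently.

Call:
{"method": "carry_out", "body": {
  "commands": [
    {"tx":0,"ty":0,"tz":0,"ax":0,"ay":0,"az":0,"claw":60},
    {"tx":0,"ty":0,"tz":0,"ax":0,"ay":0,"az":0,"claw":60},
    {"tx":0,"ty":0,"tz":0,"ax":0,"ay":0,"az":0,"claw":60},
    {"tx":0,"ty":0,"tz":0,"ax":0,"ay":0,"az":0,"claw":60},
    {"tx":0,"ty":0,"tz":0,"ax":0,"ay":0,"az":0,"claw":60}
  ],
  "squeeze": 20
}}

```text
clock: 3.35
position: [0.4968, -0.1451, 0.0583]
ee_rot: [[-0.999, -0.045, 0.003], [-0.045, 0.999, -0.0], [-0.003, -0.001, -1.0]]
force: [-1.0, 1.6, 6.3]
gripper_width: 0.0606
```

```bash
python3 go.py .4846 .0559 .056 92.6
```

```text
t 3.35 p [ 0.4968 -0.1451  0.0583] F [-0.97  1.57  6.34] w 0.06058277001817729 jaw 92.57 tilt [ 0.0033 -0.0005] q [-23.5  14.  -26.9  48.9   0.  -26. ]
[0.4846, 0.0559, 0.056, 92.6] t [ 0.32 20.13  0.21] a [-0.04  0.19 -0.03]
```

Call:
{"method": "carry_out", "body": {
  "commands": [
    {"tx":0,"ty":0.5,"tz":0,"ax":0,"ay":0,"az":0,"claw":60},
    {"tx":0,"ty":1.5,"tz":0,"ax":0,"ay":0,"az":0,"claw":60},
    {"tx":0,"ty":2.8,"tz":0,"ax":0,"ay":0,"az":0,"claw":60},
    {"tx":0,"ty":4.2,"tz":0,"ax":0,"ay":0,"az":0,"claw":60},
    {"tx":0,"ty":5.6,"tz":0,"ax":0,"ay":0,"az":0,"claw":60},
    {"tx":0,"ty":7,"tz":0,"ax":0,"ay":0,"az":0,"claw":60},
    {"tx":0,"ty":8.4,"tz":0,"ax":0,"ay":0,"az":0,"claw":60},
    {"tx":0,"ty":9.8,"tz":0,"ax":0,"ay":0,"az":0,"claw":60},
    {"tx":0.1,"ty":11.2,"tz":0,"ax":0,"ay":0,"az":0,"claw":60},
    {"tx":0.1,"ty":12.6,"tz":0,"ax":0,"ay":0,"az":0,"claw":60}
  ]
}}

```text
clock: 4.35
position: [0.4911, -0.0199, 0.0583]
ee_rot: [[-0.999, -0.044, 0.005], [-0.044, 0.999, -0.004], [-0.005, -0.004, -1.0]]
force: [-0.1, -4.5, 7.6]
gripper_width: 0.0609
```

```bash
python3 go.py .4846 .0559 .056 92.6; python3 -c "
from h import *
im=get_image('scene');save(im,'s2.png',(165,100,325,270),4)"
```

```text
t 4.35 p [ 0.4911 -0.0199  0.0583] F [-0.09 -4.51  7.61] w 0.06085545335020543 jaw 92.52 tilt [ 0.0048 -0.0043] q [ -9.7  11.5 -30.2  48.   -0.2 -12.3]
[0.4846, 0.0559, 0.056, 92.6] t [0.31 7.6  0.2 ] a [-0.26  0.26 -0.08]
```

View pics/s2.png

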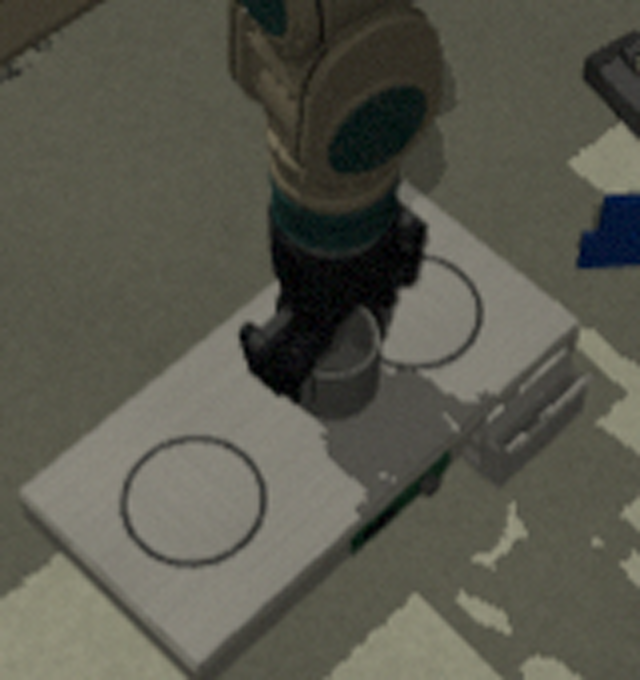

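The pot is sliding along with the fingers, pressed onto the plate by about 7 N.

Call:
{"method": "carry_out", "body": {
  "commands": [
    {"tx":0,"ty":1.2,"tz":0,"ax":0,"ay":0,"az":0,"claw":60},
    {"tx":0.1,"ty":2.5,"tz":0,"ax":0,"ay":0,"az":0,"claw":60},
    {"tx":0.1,"ty":3.8,"tz":0,"ax":0,"ay":0,"az":0,"claw":60},
    {"tx":0.1,"ty":5.1,"tz":0,"ax":0,"ay":0,"az":0,"claw":60},
    {"tx":0.1,"ty":6.3,"tz":0,"ax":0,"ay":0,"az":0,"claw":60},
    {"tx":0.1,"ty":7.1,"tz":0,"ax":0,"ay":0,"az":0,"claw":60},
    {"tx":0.1,"ty":7.6,"tz":0,"ax":0,"ay":0,"az":0,"claw":60},
    {"tx":0.1,"ty":7.6,"tz":0,"ax":0,"ay":0,"az":0,"claw":60},
    {"tx":0.1,"ty":7.6,"tz":0,"ax":0,"ay":0,"az":0,"claw":60}
  ]
}}

```text
clock: 5.3
position: [0.4865, 0.0568, 0.0583]
ee_rot: [[-0.999, -0.045, 0.005], [-0.045, 0.999, -0.001], [-0.005, -0.002, -1.0]]
force: [0.1, -2.0, 8.5]
gripper_width: 0.0608
```

```bash
python3 go.py .4846 .0559 .056 92.6; cat > rp.py <<'E'
from fit import *
import sys,pickle
tag=sys.argv[1];c=[float(a) for a in sys.argv[2:4]]
for n,b,k in(("scene",(195,110,325,230),5),("top",(205,155,335,235),6)):
    im=get_image(n);pickle.dump(im,open(f"{n}{tag}.pkl","wb"))
    overlay(im,[(ring(c,z,.03),(0,0,255)) for z in(.04,.095)],f"{n}{tag}.png",b,k,.6)
E
python3 rp.py 3 .4846 .0559
```

```text
t 5.3 p [0.4865 0.0568 0.0583] F [ 0.08 -1.96  8.54] w 0.06075929728851462 jaw 92.57 tilt [ 0.0046 -0.0014] q [ -0.9  11.4 -30.3  48.   -0.1  -3.4]
[0.4846, 0.0559, 0.056, 92.6] t [ 0.2  -0.08  0.23] a [-0.09  0.26 -0.03]
```

View pics/scene3.png

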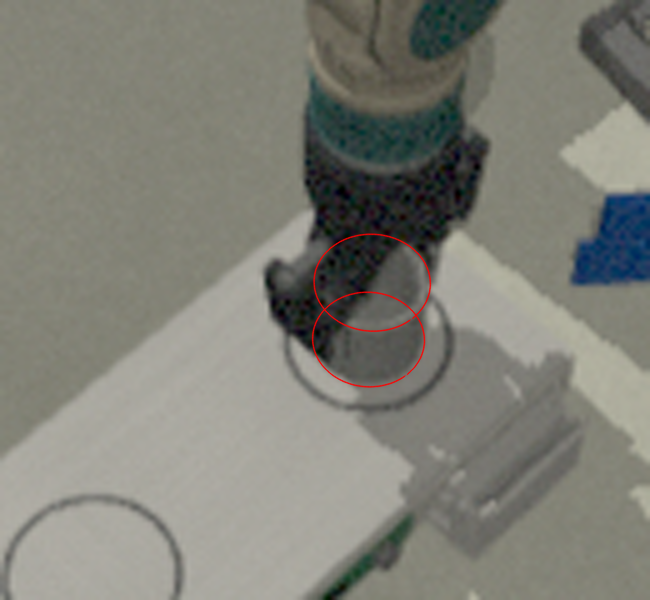

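The pot matches the model circle on the target ring to about 1 mm. Releasing and rising.

Call:
{"method": "carry_out", "body": {
  "commands": [
    {"tx":0,"ty":0,"tz":0,"ax":0,"ay":0,"az":0,"claw":85},
    {"tx":0,"ty":0,"tz":0,"ax":0,"ay":0,"az":0,"claw":100},
    {"tx":0,"ty":0,"tz":0,"ax":0,"ay":0,"az":0,"claw":100},
    {"tx":0,"ty":0,"tz":0,"ax":0,"ay":0,"az":0,"claw":100},
    {"tx":0,"ty":0,"tz":0,"ax":0,"ay":0,"az":0,"claw":100},
    {"tx":0,"ty":0,"tz":-2,"ax":0,"ay":0,"az":0,"claw":100},
    {"tx":0,"ty":0,"tz":-5,"ax":0,"ay":0,"az":0,"claw":100},
    {"tx":0,"ty":0,"tz":-9,"ax":0,"ay":0,"az":0,"claw":100},
    {"tx":0,"ty":0,"tz":-13,"ax":0,"ay":0,"az":0,"claw":100},
    {"tx":0,"ty":0,"tz":-15,"ax":0,"ay":0,"az":0,"claw":100},
    {"tx":0,"ty":0,"tz":-15,"ax":0,"ay":0,"az":0,"claw":100}
  ]
}}

```text
clock: 6.5
position: [0.4871, 0.0569, 0.2101]
ee_rot: [[-0.999, -0.045, 0.008], [-0.045, 0.999, -0.0], [-0.008, -0.0, -1.0]]
force: [0.5, -0.1, -0.4]
gripper_width: 0.0856
```

```bash
python3 go.py .526 .3125 .2 81 .526 .3125 .2 -99
```

```text
t 6.5 p [0.4871 0.0569 0.2101] F [ 0.48 -0.05 -0.37] w 0.08559761298056064 jaw 92.56 tilt [ 0.0076 -0.0001] q [ -0.9   2.6 -19.9  67.1   0.   -3.5]
[0.526, 0.3125, 0.2, 81.0] t [-5.02 25.36  1.03] a [ 0.02  0.44 11.56]
[0.526, 0.3125, 0.2, -99.0] t [-5.02 25.36  1.03] a [-6.4000e-01  3.0000e-02 -1.6844e+02]
```

Call:
{"method": "carry_out", "body": {
  "commands": [
    {"tx":-1,"ty":5,"tz":0.2,"ax":0,"ay":0.4,"az":3,"claw":50},
    {"tx":-2,"ty":10,"tz":0.5,"ax":0,"ay":0.4,"az":6,"claw":50},
    {"tx":-3,"ty":15,"tz":1,"ax":0,"ay":0.4,"az":9,"claw":50},
    {"tx":-4,"ty":20,"tz":1,"ax":0,"ay":0.4,"az":11.5,"claw":50},
    {"tx":-5,"ty":25.35,"tz":1,"ax":0,"ay":0.4,"az":11.5,"claw":50},
    {"tx":-5,"ty":25.35,"tz":1,"ax":0,"ay":0.4,"az":11.5,"claw":50},
    {"tx":-5,"ty":25.35,"tz":1,"ax":0,"ay":0.4,"az":11.5,"claw":50},
    {"tx":-5,"ty":25.35,"tz":1,"ax":0,"ay":0.4,"az":11.5,"claw":50},
    {"tx":-5,"ty":25.35,"tz":1,"ax":0,"ay":0.4,"az":11.5,"claw":50},
    {"tx":-5,"ty":25.35,"tz":1,"ax":0,"ay":0.4,"az":11.5,"claw":50}
  ]
}}

```text
clock: 7.5
position: [0.5228, 0.3109, 0.1962]
ee_rot: [[-0.988, 0.157, -0.007], [0.157, 0.988, -0.0], [0.007, -0.001, -1.0]]
force: [-0.4, 0.6, 0.2]
gripper_width: 0.0428
```

```bash
python3 go.py .526 .3125 .11 81 .526 .3125 .053 81; python3 rp.py 4 .4846 .0559; python3 - <<'E'
from fit import *
import pickle
s=pickle.load(open("scene4.pkl","rb"))
save(s,"s4w.png",(200,60,400,240),4)
E
```

```text
t 7.5 p [0.5228 0.3109 0.1962] F [-0.37  0.6   0.23] w 0.04281736949980027 jaw 80.95 tilt [-0.0074 -0.    ] q [24.6 15.5 -6.2 68.6  0.2 33.6]
[0.526, 0.3125, 0.11, 81.0] t [-0.35  0.22  8.62] a [-0.07 -0.42 -0.05]
[0.526, 0.3125, 0.053, 81.0] t [-0.4   0.23 14.32] a [-0.07 -0.42 -0.05]
```

View pics/scene4.png

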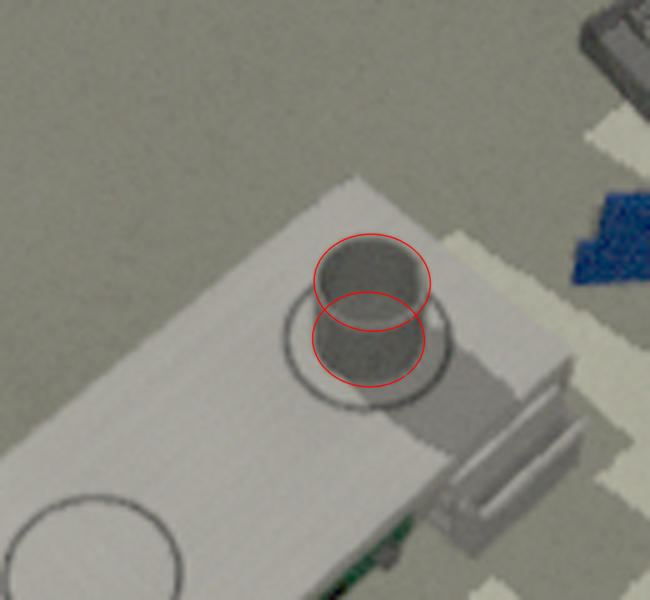

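View pics/top4.png

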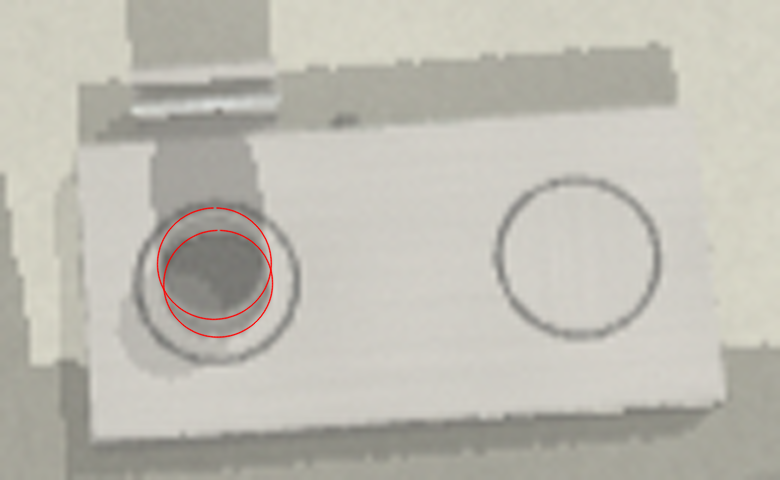

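View pics/s4w.png

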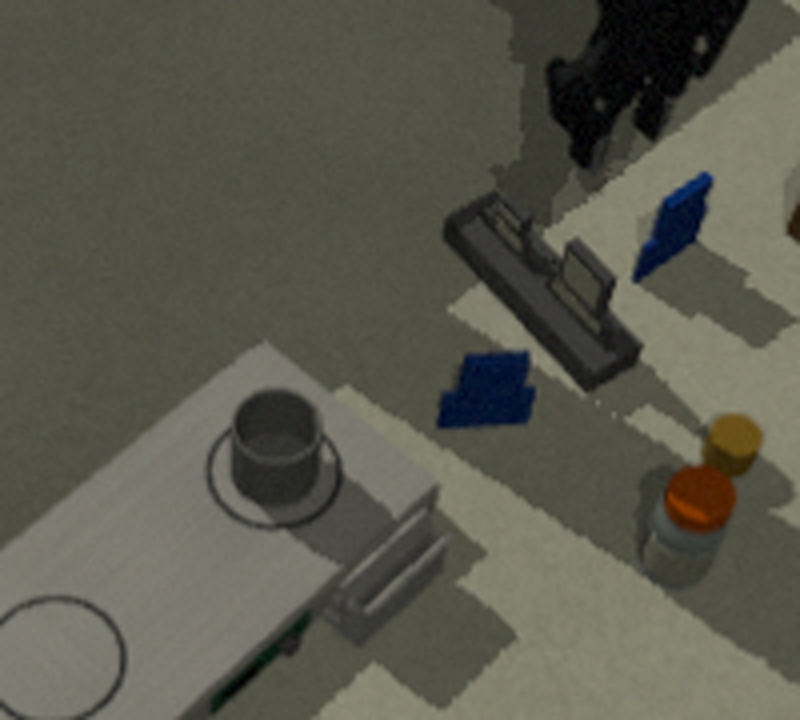

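Pot is centred in the target ring in both views, and the holder (far slot) is intact. Descending on it.

Call:
{"method": "carry_out", "body": {
  "commands": [
    {"tx":-0.1,"ty":0.1,"tz":3,"ax":0,"ay":-0.4,"az":0,"claw":50},
    {"tx":-0.1,"ty":0.1,"tz":6,"ax":0,"ay":-0.4,"az":0,"claw":50},
    {"tx":-0.1,"ty":0.1,"tz":8.2,"ax":0,"ay":-0.4,"az":0,"claw":50},
    {"tx":-0.1,"ty":0.1,"tz":8.2,"ax":0,"ay":-0.4,"az":0,"claw":50},
    {"tx":-0.1,"ty":0.1,"tz":8.2,"ax":0,"ay":-0.4,"az":0,"claw":50}
  ]
}}

```text
clock: 8.1
position: [0.5235, 0.3129, 0.1146]
ee_rot: [[-0.988, 0.156, -0.0], [0.156, 0.988, -0.001], [0.0, -0.001, -1.0]]
force: [0.3, 0.4, 0.6]
gripper_width: 0.0423
```

```bash
python3 go.py  .526 .3125 .053 81;  python3 - <<'E'
from fit import *
s=get_image("scene");save(s,"s5.png",(300,60,400,175),6);t=get_image("top");save(t,"t5.png",(145,172,210,237),9)
E
```

```text
t 8.1 p [0.5235 0.3129 0.1146] F [0.32 0.41 0.63] w 0.04234562169771703 jaw 81.03 tilt [-0.0004 -0.0009] q [ 24.8  19.1 -11.9  59.1  -0.   33.8]
[0.526, 0.3125, 0.053, 81.0] t [-0.25  0.01  6.16] a [-0.05 -0.02  0.03]
```

View pics/s5.png

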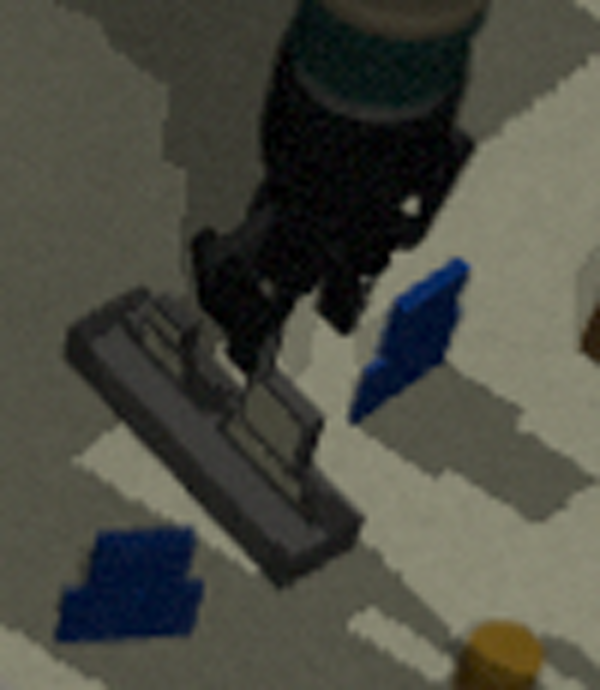

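Call:
{"method": "carry_out", "body": {
  "commands": [
    {"tx":-0.2,"ty":0,"tz":2,"ax":0,"ay":0,"az":0,"claw":50},
    {"tx":-0.2,"ty":0,"tz":4,"ax":0,"ay":0,"az":0,"claw":50},
    {"tx":-0.2,"ty":0,"tz":5.5,"ax":0,"ay":0,"az":0,"claw":50},
    {"tx":-0.2,"ty":0,"tz":5.95,"ax":0,"ay":0,"az":0,"claw":50},
    {"tx":-0.2,"ty":0,"tz":5.95,"ax":0,"ay":0,"az":0,"claw":50},
    {"tx":-0.2,"ty":0,"tz":5.95,"ax":0,"ay":0,"az":0,"claw":50}
  ]
}}

```text
clock: 8.8
position: [0.5263, 0.3133, 0.0558]
ee_rot: [[-0.988, 0.155, 0.001], [0.155, 0.988, 0.0], [-0.001, 0.0, -1.0]]
force: [0.4, 0.5, 0.9]
gripper_width: 0.0428
```

```bash
python3 go.py  .526 .3125 .055 81;  python3 - <<'E'
from fit import *
s=get_image("scene");save(s,"s6.png",(300,60,400,175),6)
E
```

```text
t 8.8 p [0.5263 0.3133 0.0558] F [0.4  0.54 0.88] w 0.04278654882393726 jaw 81.07 tilt [0.0014 0.    ] q [ 24.7  22.6 -14.8  52.5  -0.   33.7]
[0.526, 0.3125, 0.055, 81.0] t [ 0.01 -0.09  0.08] a [0.01 0.08 0.07]
```

View pics/s6.png

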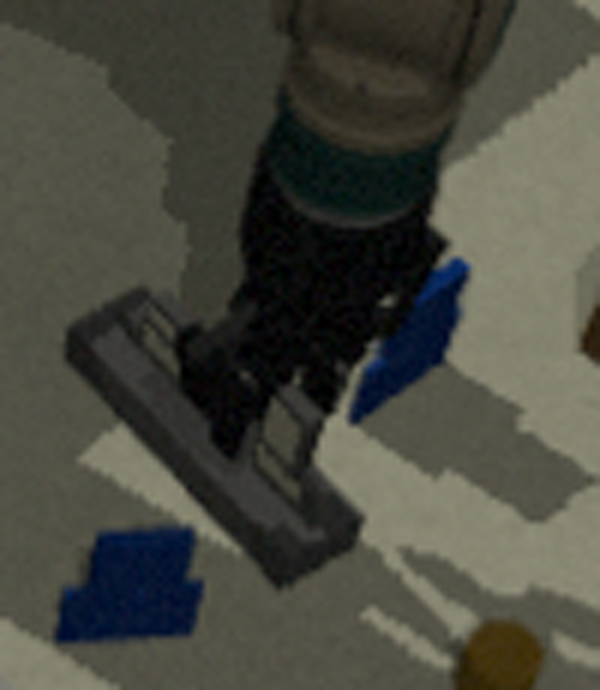

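Fingers straddle the holder's grip part, clear of the spare. Closing.

Call:
{"method": "carry_out", "body": {
  "commands": [
    {"tx":0,"ty":0,"tz":0,"ax":0,"ay":0,"az":0,"claw":30},
    {"tx":0,"ty":0,"tz":0,"ax":0,"ay":0,"az":0,"claw":15},
    {"tx":0,"ty":0,"tz":0,"ax":0,"ay":0,"az":0,"claw":5},
    {"tx":0,"ty":0,"tz":0,"ax":0,"ay":0,"az":0,"claw":0},
    {"tx":0,"ty":0,"tz":0,"ax":0,"ay":0,"az":0,"claw":0},
    {"tx":0,"ty":0,"tz":0,"ax":0,"ay":0,"az":0,"claw":0},
    {"tx":0,"ty":0,"tz":0,"ax":0,"ay":0,"az":0,"claw":0}
  ],
  "squeeze": 50
}}

```text
clock: 9.55
position: [0.526, 0.3132, 0.0555]
ee_rot: [[-0.988, 0.155, 0.001], [0.155, 0.988, -0.0], [-0.001, -0.0, -1.0]]
force: [-1.3, -1.2, 5.3]
gripper_width: 0.0091
```

```bash
python3 go.py  .526 .3125 .055 81
```

```text
t 9.55 p [0.526  0.3132 0.0555] F [-1.33 -1.2   5.27] w 0.009147025615507603 jaw 81.07 tilt [ 0.0011 -0.0003] q [ 24.7  22.6 -14.9  52.5  -0.   33.7]
[0.526, 0.3125, 0.055, 81.0] t [-0.01 -0.07  0.05] a [-0.    0.06  0.07]
```

Call:
{"method": "carry_out", "body": {
  "commands": [
    {"tx":0,"ty":0,"tz":-1,"ax":0,"ay":0,"az":0,"claw":0},
    {"tx":0,"ty":0,"tz":-2,"ax":0,"ay":0,"az":0,"claw":0},
    {"tx":0,"ty":0,"tz":-3.5,"ax":0,"ay":0,"az":0,"claw":0},
    {"tx":0,"ty":0,"tz":-6,"ax":0,"ay":0,"az":0,"claw":0},
    {"tx":0,"ty":0,"tz":-9,"ax":0,"ay":0,"az":0,"claw":0},
    {"tx":0,"ty":0,"tz":-12,"ax":0,"ay":0,"az":0,"claw":0},
    {"tx":0,"ty":0,"tz":-13,"ax":0,"ay":0,"az":0,"claw":0},
    {"tx":0,"ty":0,"tz":-13,"ax":0,"ay":0,"az":0,"claw":0},
    {"tx":0,"ty":0,"tz":-13,"ax":0,"ay":0,"az":0,"claw":0}
  ]
}}

```text
clock: 10.45
position: [0.5248, 0.3126, 0.1839]
ee_rot: [[-0.988, 0.155, -0.001], [0.155, 0.988, -0.001], [0.001, -0.002, -1.0]]
force: [0.5, -0.4, -0.7]
gripper_width: 0.0093
```

```bash
cat > bk.py <<'E'
from fit import *
import pickle,sys
# bracket overlay: ring centre, yaw
x,y,w=[float(a) for a in sys.argv[1:4]];tag=sys.argv[4]
F=fr(x,y,w)
L=[(F(l),(0,0,255)) for l in box(.110,0,.008,.072,.044,.044)[:1]]
L+=[(F([[.097-.002+0,s*.036,.059] for s in(-1,1)]),(0,255,0)),(F([[.123,s*.036,.054] for s in(-1,1)]),(255,255,0))]
L+=[(F([[.085,.175-.1*1+.0,.04],[.085,-.275,.04]]),(255,0,255)),(ring((x,y)),(0,0,255))]
L+=[(F([[.085,.075,.04],[-.085,.075,.04],[-.085,-.275,.04],[.085,-.275,.04]]),(255,0,255))]
s=pickle.load(open("scene4.pkl","rb"));t=pickle.load(open("top4.pkl","rb"))
overlay(s,L,f"s_bk{tag}.png",(235,165,325,235),8,.6);overlay(t,L,f"t_bk{tag}.png",(205,155,335,235),6,.6)
print("channel",F([[.11,0,.044]]))
E
python3 bk.py .4848 .0559 2.6 a; python3 go.py .526 .3125 .2 81
python3 - <<'E'
from fit import *
s=get_image("scene");save(s,"s7.png",(300,60,400,175),6)
E
```

```text
channel [[0.59468676 0.06088993 0.044     ]]
t 10.45 p [0.5248 0.3126 0.1839] F [ 0.54 -0.38 -0.73] w 0.009317227284812383 jaw 81.06 tilt [-0.0014 -0.0015] q [24.7 16.1 -7.  67.  -0.  33.7]
[0.526, 0.3125, 0.2, 81.0] t [-0.12  0.   -1.61] a [-0.1  -0.06  0.06]
```

View pics/s7.png

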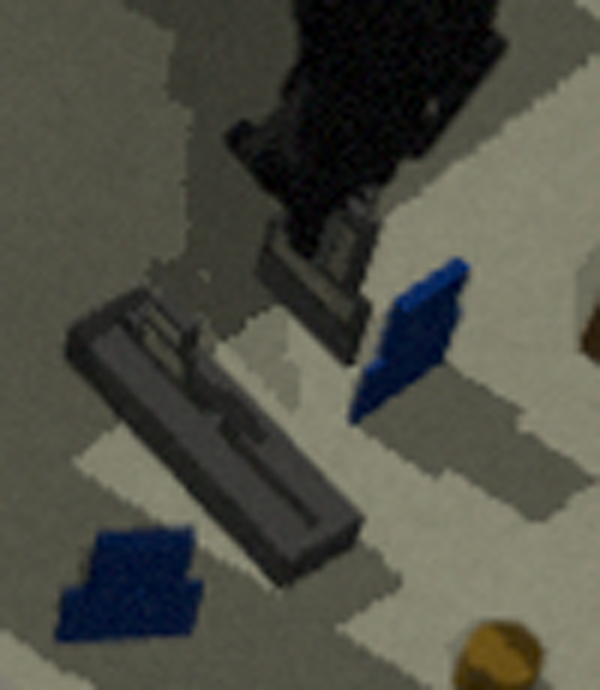

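View pics/s_bka.png

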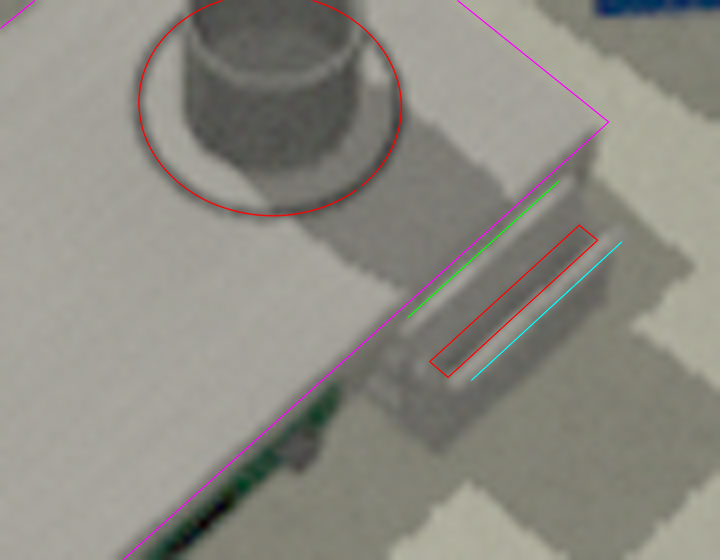

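View pics/t_bka.png

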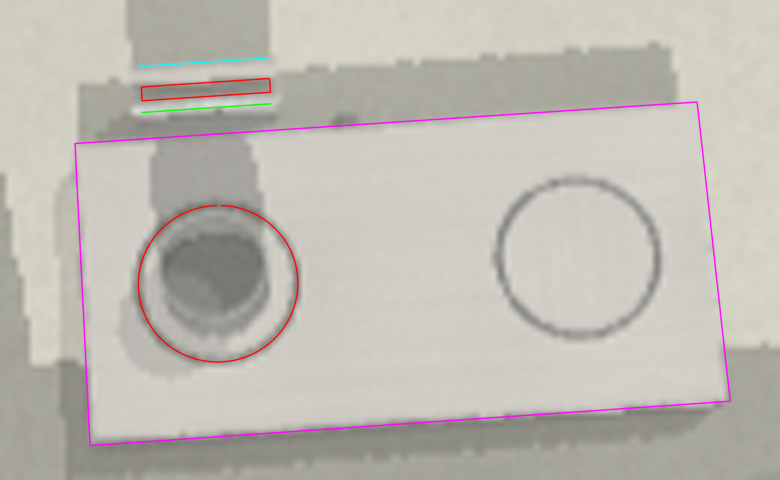

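```bash
cat > hold.py <<'E'
from fit import *
import sys
tag=sys.argv[1];off=float(sys.argv[2]);dz=float(sys.argv[3]);b=[int(a) for a in sys.argv[4:8]];n=sys.argv[8]
st=read_state();R=st["ee_rot"];p=st["position"]
im=get_image(n)
L=[]
for l in box(0,0,.005,.064,0,.04)+box(0,0,.010,.044,.04,.08):
    # holder x-> tool y, holder y -> tool x, z up -> -tool z
    q=np.c_[l[:,1]+off,l[:,0],-(l[:,2]-dz)]
    L.append((q@R.T+p,(0,255,0)))
overlay(im,L,f"{n}_h{tag}.png",b,6,.6)
E
python3 hold.py a 0 .0475 300 60 400 160 scene
```

```text
(no output)
```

View pics/scene_ha.png

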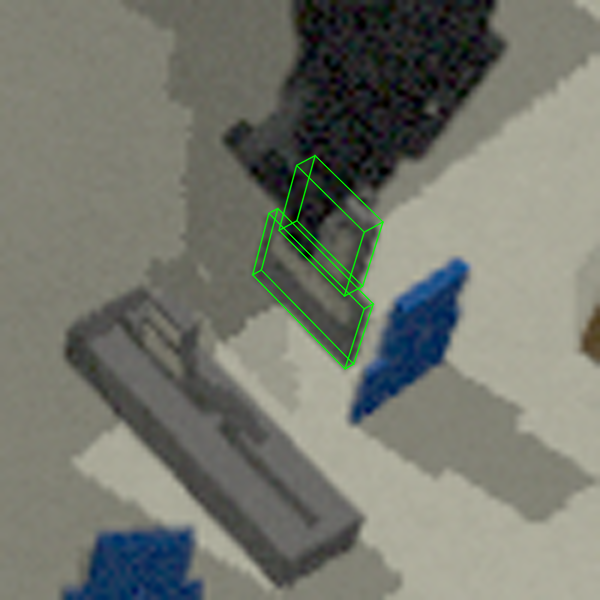

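Holder is held squarely and centred (within about 1 mm of the model). Moving it above the bracket.

```bash
python3 go.py .5945 .0605 .185 2.6
```

```text
t 10.55 p [0.5241 0.3123 0.1827] F [-0.05 -0.4   0.17] w 0.009372221087115903 jaw 81.06 tilt [-0.0036 -0.0024] q [24.7 16.1 -7.1 67.  -0.  33.7]
[0.5945, 0.0605, 0.185, 2.6] t [-10.87 -23.78  -0.2 ] a [-2.700e-01 -4.000e-02  7.846e+01]
```

Call:
{"method": "carry_out", "body": {
  "commands": [
    {"tx":-1,"ty":-2.4,"tz":0,"ax":0,"ay":0,"az":8,"claw":0},
    {"tx":-2,"ty":-4.8,"tz":0,"ax":0,"ay":0,"az":16,"claw":0},
    {"tx":-3.2,"ty":-7.2,"tz":0,"ax":0,"ay":0,"az":24,"claw":0},
    {"tx":-4.4,"ty":-9.6,"tz":0,"ax":0,"ay":0,"az":32,"claw":0},
    {"tx":-5.5,"ty":-12,"tz":0,"ax":0,"ay":0,"az":40,"claw":0},
    {"tx":-6.6,"ty":-14.5,"tz":0,"ax":0,"ay":0,"az":48,"claw":0},
    {"tx":-7.7,"ty":-17,"tz":0,"ax":0,"ay":0,"az":56,"claw":0},
    {"tx":-8.8,"ty":-19.5,"tz":0,"ax":0,"ay":0,"az":64,"claw":0},
    {"tx":-9.9,"ty":-21.8,"tz":0,"ax":0,"ay":0,"az":72,"claw":0},
    {"tx":-10.85,"ty":-23.8,"tz":0,"ax":0,"ay":0,"az":78.5,"claw":0},
    {"tx":-10.85,"ty":-23.8,"tz":0,"ax":0,"ay":0,"az":78.5,"claw":0},
    {"tx":-10.85,"ty":-23.8,"tz":0,"ax":0,"ay":0,"az":78.5,"claw":0},
    {"tx":-10.85,"ty":-23.8,"tz":0,"ax":0,"ay":0,"az":78.5,"claw":0},
    {"tx":-10.85,"ty":-23.8,"tz":0,"ax":0,"ay":0,"az":78.5,"claw":0},
    {"tx":-10.85,"ty":-23.8,"tz":0,"ax":0,"ay":0,"az":78.5,"claw":0}
  ]
}}

```text
clock: 12.05
position: [0.5954, 0.0619, 0.1848]
ee_rot: [[-0.046, 0.999, -0.0], [0.999, 0.046, -0.001], [-0.001, -0.0, -1.0]]
force: [-0.4, -1.3, 0.2]
gripper_width: 0.0094
```

```bash
python3 go.py .5945 .0605 .11 2.6; python3 hold.py b 0 .0465 230 100 350 235 scene
```

```text
t 12.05 p [0.5954 0.0619 0.1848] F [-0.44 -1.27  0.17] w 0.009393244480759205 jaw 2.65 tilt [-0.0004 -0.0006] q [-0.2 14.8 -8.6 66.6 -0.  87.1]
[0.5945, 0.0605, 0.11, 2.6] t [-0.13 -0.09  7.49] a [-0.02  0.03  0.05]
```

View pics/scene_hb.png

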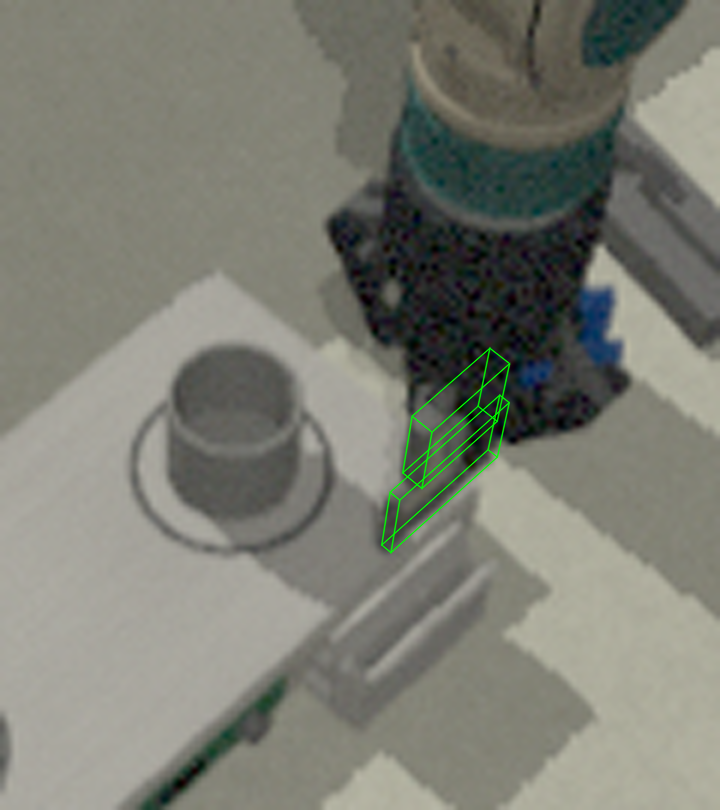

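Call:
{"method": "carry_out", "body": {
  "commands": [
    {"tx":-0.1,"ty":-0.1,"tz":2,"ax":0,"ay":0,"az":0,"claw":0},
    {"tx":-0.1,"ty":-0.1,"tz":4,"ax":0,"ay":0,"az":0,"claw":0},
    {"tx":-0.1,"ty":-0.1,"tz":6,"ax":0,"ay":0,"az":0,"claw":0},
    {"tx":-0.1,"ty":-0.1,"tz":7.3,"ax":0,"ay":0,"az":0,"claw":0},
    {"tx":-0.1,"ty":-0.1,"tz":7.3,"ax":0,"ay":0,"az":0,"claw":0},
    {"tx":-0.1,"ty":-0.1,"tz":7.3,"ax":0,"ay":0,"az":0,"claw":0},
    {"tx":-0.1,"ty":-0.1,"tz":7.3,"ax":0,"ay":0,"az":0,"claw":0}
  ]
}}

```text
clock: 12.8
position: [0.5958, 0.0601, 0.1133]
ee_rot: [[-0.045, 0.999, 0.002], [0.999, 0.045, -0.001], [-0.001, 0.002, -1.0]]
force: [0.3, -0.1, -0.0]
gripper_width: 0.0089
```

```bash
python3 go.py .5945 .0605 .09 2.6; python3 hold.py c 0 .0465 230 110 340 235 scene;python3 hold.py c 0 .0465 205 140 300 220 top
```

```text
t 12.8 p [0.5958 0.0601 0.1133] F [ 0.32 -0.11 -0.03] w 0.008949583147284598 jaw 2.57 tilt [ 0.0022 -0.0007] q [ -0.4  18.  -13.6  58.3  -0.   87. ]
[0.5945, 0.0605, 0.09, 2.6] t [ 0.05 -0.13  2.33] a [ 0.12  0.05 -0.03]
```

View pics/scene_hc.png

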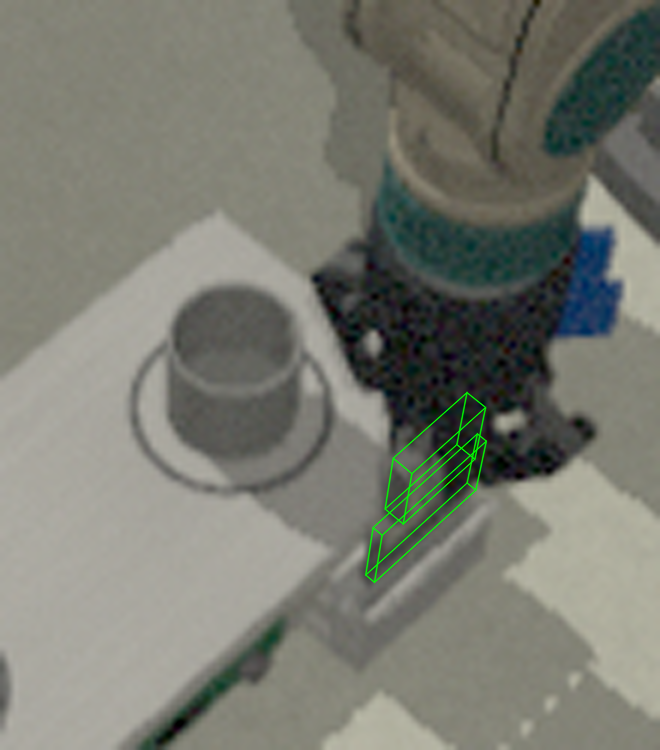

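View pics/top_hc.png

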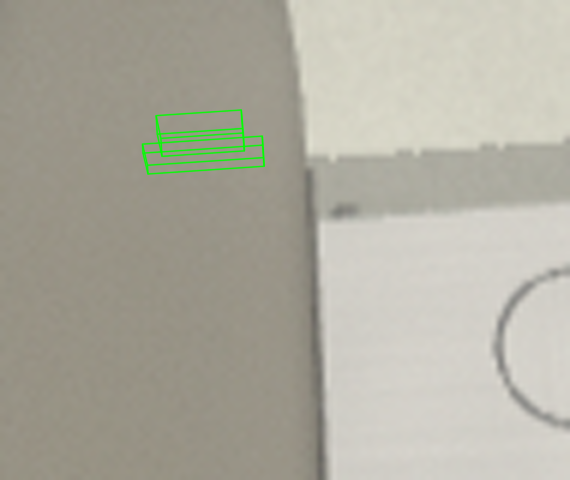

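Call:
{"method": "carry_out", "body": {
  "commands": [
    {"tx":0,"ty":-0.1,"tz":0.5,"ax":0,"ay":0,"az":0,"claw":0},
    {"tx":0,"ty":-0.1,"tz":1,"ax":0,"ay":0,"az":0,"claw":0},
    {"tx":0,"ty":-0.1,"tz":1.5,"ax":0,"ay":0,"az":0,"claw":0},
    {"tx":0,"ty":-0.1,"tz":2,"ax":0,"ay":0,"az":0,"claw":0},
    {"tx":0,"ty":-0.1,"tz":2,"ax":0,"ay":0,"az":0,"claw":0},
    {"tx":0,"ty":-0.1,"tz":2,"ax":0,"ay":0,"az":0,"claw":0}
  ]
}}

```text
clock: 13.5
position: [0.5935, 0.0599, 0.0917]
ee_rot: [[-0.045, 0.999, -0.001], [0.999, 0.045, -0.001], [-0.001, -0.001, -1.0]]
force: [0.3, -0.0, -0.4]
gripper_width: 0.0095
```

```bash
python3 go.py .5945 .0605 .08 2.6; python3 hold.py d 0 .0465 230 110 340 235 scene
```

```text
t 13.5 p [0.5935 0.0599 0.0917] F [ 0.35 -0.01 -0.38] w 0.009535880519958528 jaw 2.56 tilt [-0.0007 -0.0007] q [ -0.4  19.1 -15.   56.   -0.   87. ]
[0.5945, 0.0605, 0.08, 2.6] t [0.06 0.1  1.17] a [-0.04  0.04 -0.04]
```

View pics/scene_hd.png

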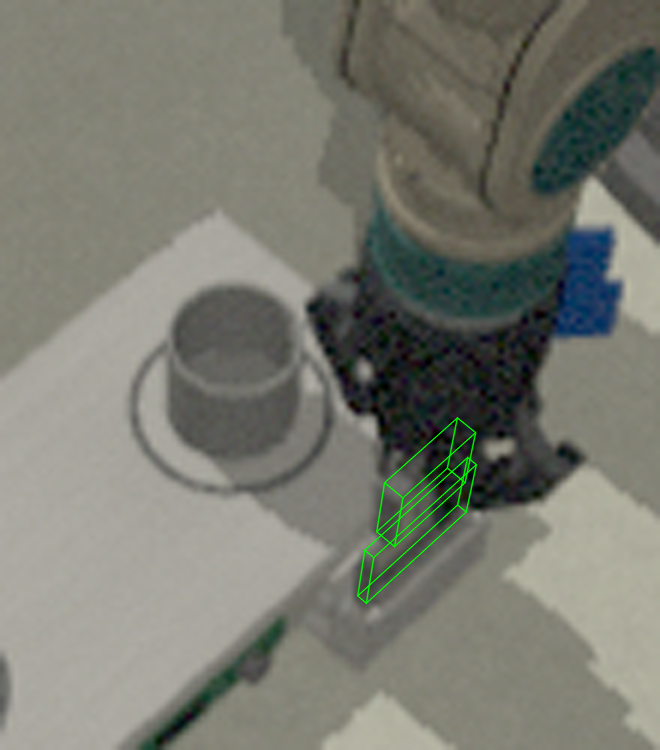

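Call:
{"method": "carry_out", "body": {
  "commands": [
    {"tx":0,"ty":0,"tz":0.3,"ax":0,"ay":0,"az":0,"claw":0},
    {"tx":0,"ty":0,"tz":0.6,"ax":0,"ay":0,"az":0,"claw":0},
    {"tx":0,"ty":0,"tz":0.9,"ax":0,"ay":0,"az":0,"claw":0},
    {"tx":0,"ty":0,"tz":0.9,"ax":0,"ay":0,"az":0,"claw":0},
    {"tx":0,"ty":0,"tz":0.9,"ax":0,"ay":0,"az":0,"claw":0}
  ]
}}

```text
clock: 14.05
position: [0.5937, 0.0599, 0.0828]
ee_rot: [[-0.045, 0.999, -0.0], [0.999, 0.045, -0.001], [-0.001, -0.0, -1.0]]
force: [-0.5, 0.2, -0.3]
gripper_width: 0.0096
```

```bash
python3 go.py .5945 .0605 .0665 2.6
```

```text
t 14.05 p [0.5937 0.0599 0.0828] F [-0.51  0.24 -0.28] w 0.009643663271227726 jaw 2.56 tilt [-0.0003 -0.0007] q [ -0.4  19.6 -15.5  54.9  -0.   87. ]
[0.5945, 0.0605, 0.0665, 2.6] t [0.06 0.08 1.63] a [-0.02  0.04 -0.04]
```

Call:
{"method": "carry_out", "body": {
  "commands": [
    {"tx":0,"ty":0,"tz":0.2,"ax":0,"ay":0,"az":0,"claw":0},
    {"tx":0,"ty":0,"tz":0.4,"ax":0,"ay":0,"az":0,"claw":0},
    {"tx":0,"ty":0,"tz":0.6,"ax":0,"ay":0,"az":0,"claw":0},
    {"tx":0,"ty":0,"tz":0.8,"ax":0,"ay":0,"az":0,"claw":0},
    {"tx":0,"ty":0,"tz":0.8,"ax":0,"ay":0,"az":0,"claw":0},
    {"tx":0,"ty":0,"tz":0.8,"ax":0,"ay":0,"az":0,"claw":0}
  ],
  "squeeze": 70
}}

```text
clock: 14.65
position: [0.5938, 0.0599, 0.0753]
ee_rot: [[-0.045, 0.999, -0.0], [0.999, 0.045, -0.001], [-0.001, -0.0, -1.0]]
force: [-0.4, 0.3, 3.7]
gripper_width: 0.009
```

```bash
python3 go.py .5945 .0605 .0665 2.6;python3 hold.py e 0 .0465 230 110 340 235 scene
```

```text
t 14.65 p [0.5938 0.0599 0.0753] F [-0.44  0.26  3.73] w 0.008958814894912443 jaw 2.56 tilt [-0.     -0.0007] q [ -0.4  20.1 -15.9  54.1  -0.   87. ]
[0.5945, 0.0605, 0.0665, 2.6] t [0.06 0.08 0.88] a [-0.    0.04 -0.04]
```

View pics/scene_he.png

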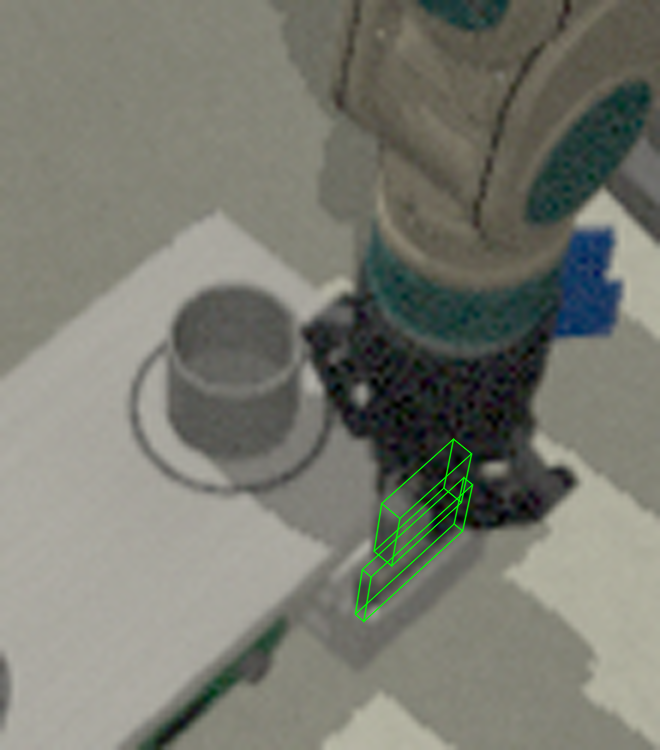

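Contact at about 3.7 N with the z expected for the sprung bar. Pushing on.

Call:
{"method": "carry_out", "body": {
  "commands": [
    {"tx":0,"ty":0,"tz":0.2,"ax":0,"ay":0,"az":0,"claw":0},
    {"tx":0,"ty":0,"tz":0.4,"ax":0,"ay":0,"az":0,"claw":0},
    {"tx":0,"ty":0,"tz":0.6,"ax":0,"ay":0,"az":0,"claw":0},
    {"tx":0,"ty":0,"tz":0.6,"ax":0,"ay":0,"az":0,"claw":0},
    {"tx":0,"ty":0,"tz":0.6,"ax":0,"ay":0,"az":0,"claw":0}
  ]
}}

```text
clock: 15.2
position: [0.5939, 0.0599, 0.0693]
ee_rot: [[-0.045, 0.999, 0.0], [0.999, 0.045, -0.001], [-0.001, 0.0, -1.0]]
force: [-1.8, -0.1, 5.2]
gripper_width: 0.009
```

```bash
python3 go.py .5945 .0605 .0665 2.6
```

```text
t 15.2 p [0.5939 0.0599 0.0693] F [-1.76 -0.09  5.24] w 0.008987973471964141 jaw 2.56 tilt [ 0.0002 -0.0007] q [ -0.4  20.4 -16.2  53.4  -0.   87. ]
[0.5945, 0.0605, 0.0665, 2.6] t [0.06 0.07 0.28] a [ 0.01  0.04 -0.04]
```

Call:
{"method": "carry_out", "body": {
  "commands": [
    {"tx":0,"ty":0,"tz":0.15,"ax":0,"ay":0,"az":0,"claw":0},
    {"tx":0,"ty":0,"tz":0.3,"ax":0,"ay":0,"az":0,"claw":0},
    {"tx":0,"ty":0,"tz":0.3,"ax":0,"ay":0,"az":0,"claw":0},
    {"tx":0,"ty":0,"tz":0.3,"ax":0,"ay":0,"az":0,"claw":0}
  ]
}}

```text
clock: 15.6
position: [0.594, 0.0599, 0.0676]
ee_rot: [[-0.045, 0.999, 0.001], [0.999, 0.045, -0.001], [-0.001, 0.001, -1.0]]
force: [-4.3, 0.7, 13.1]
gripper_width: 0.0085
```

```bash
python3 go.py .5945 .0605 .0665 2.6
```

```text
t 15.6 p [0.594  0.0599 0.0676] F [-4.3   0.73 13.13] w 0.008499939301145119 jaw 2.57 tilt [ 0.0006 -0.0008] q [ -0.4  20.5 -16.3  53.2  -0.   87. ]
[0.5945, 0.0605, 0.0665, 2.6] t [0.06 0.05 0.11] a [ 0.03  0.05 -0.03]
```

Call:
{"method": "carry_out", "body": {
  "commands": [
    {"tx":0,"ty":-0.05,"tz":0.05,"ax":0,"ay":0,"az":0,"claw":0},
    {"tx":0,"ty":-0.05,"tz":0.05,"ax":0,"ay":0,"az":0,"claw":0},
    {"tx":0,"ty":-0.05,"tz":0.05,"ax":0,"ay":0,"az":0,"claw":0},
    {"tx":0,"ty":-0.05,"tz":0.05,"ax":0,"ay":0,"az":0,"claw":0},
    {"tx":0,"ty":-0.05,"tz":0.05,"ax":0,"ay":0,"az":0,"claw":0},
    {"tx":0,"ty":-0.05,"tz":0.05,"ax":0,"ay":0,"az":0,"claw":0}
  ]
}}

```text
clock: 16.2
position: [0.594, 0.0599, 0.0676]
ee_rot: [[-0.045, 0.999, 0.002], [0.999, 0.045, -0.001], [-0.001, 0.002, -1.0]]
force: [-4.2, -0.3, 14.1]
gripper_width: 0.0092
```

```bash
python3 go.py .5945 .0605 .0665 2.6;python3 hold.py f 0 .0475 230 110 340 235 scene; python3 -c "
from h import *
save(get_image('scene'),'s9.png',k=1.5)"
```

```text
t 16.2 p [0.594  0.0599 0.0676] F [-4.19 -0.28 14.1 ] w 0.009165063157332478 jaw 2.57 tilt [ 0.0016 -0.0007] q [ -0.4  20.5 -16.3  53.1  -0.   87. ]
[0.5945, 0.0605, 0.0665, 2.6] t [0.06 0.06 0.11] a [ 0.09  0.04 -0.03]
```

View pics/scene_hf.png

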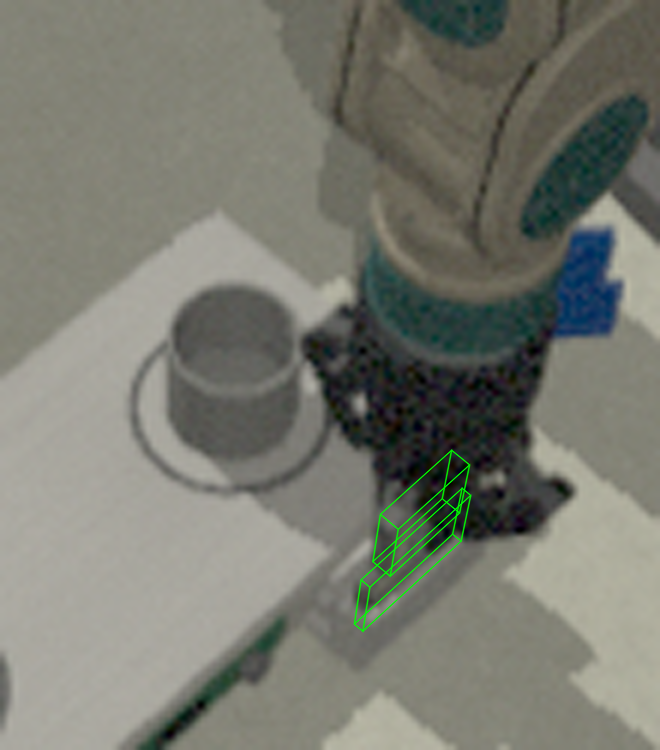

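View pics/s9.png

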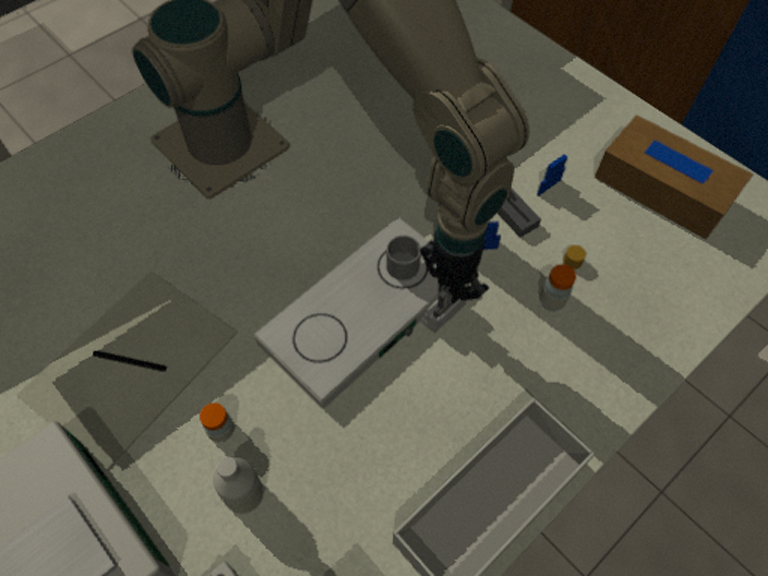

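Further command gave no motion (z stays 0.0676) while force rose to 14 N, which means a hard stop. From the spring model (3.7 N at 0.0753) that is about 10 mm of travel. Pot and bystanders are unchanged in the picture. Handing in.

```bash
python3 -c "
from cell import *
print(hand_in())"
```

```text
the job is handed in; nothing more can be done
None
```

The job was handed in at about 16 s of the 61 s allowed; `hand_in()` gave no verdict.

- **Pot:** I gripped it and slid it about 200 mm to the ring beside the bracket, then let go. The tool read 6 to 9 N upward while gripping and sliding, so the pot was pressed onto the plate and not lifted. Both cameras show it centred in the ring to about 2 mm.
- **Holder:** I took the wider holder from the far slot and pushed it into the bracket channel against the sprung bar. It is still held at a 70 N grip with about 14 N pushing down, against the spring's 7.5 N at full travel. The last small push moved the tool no further and only raised the force, so it is against a hard stop. I can't read the bar's travel directly; from the force and tool height I put it at about 10 mm, where fully home is over 7 mm.
- **Other objects:** the last scene picture shows the jars, bottle, weight, pen and blue look-alikes where they were. The arm hides the stand's near end in that picture, but an earlier one shows the spare still in its slot after the holder was lifted out.

One reading was off. About 4 N of sideways force stayed on the holder, probably from leaning on a channel wall, and a 0.5 mm sideways correction didn't remove it.

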